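# Clamp the mandrels in the bench cradle with the long socket

## Task

With the long T-handled socket, first turn the hex nut at the bottom of the housing's deep bore anticlockwise right back to its stop, to draw the keeper plate back. Next lay every steel mandrel level in a V-notch of its own in the cradle, then tighten the nut with the socket, clockwise right up to its stop, and finish with the mandrels still level in their notches and the socket upright in its stand. Leave the brush, the spanner and the small jar by the mandrels where they are.

Things in the scene. Friction and masses are not known exactly. Their poses are not given: they have to be found in the camera images.
- cradle: clamping cradle, a steel fixture fixed to the bench. Origin on the bench under the middle of its three V-notches; x along the notches towards the deep-bored housing, z up. Two V-block walls (14 mm thick, centred at x = -32 and +32 mm, tops 66 mm high) each have 90-degree notches 45 mm wide at y = -60, 0, +60 mm. A fixed stop plate (inner face x = -80 mm, 66 mm high) closes the near end
- notch0 (a point): where the middle of a mandrel's axis lies when it is seated in the notch at y = -60 mm of the cradle: 60 mm above the bench, axes as the cradle's. Any mandrel may go in any notch, either way round
- notch1 (a point): where the middle of a mandrel's axis lies when it is seated in the notch at y = 0 mm of the cradle: 60 mm above the bench, axes as the cradle's. Any mandrel may go in any notch, either way round
- notch2 (a point): where the middle of a mandrel's axis lies when it is seated in the notch at y = 60 mm of the cradle: 60 mm above the bench, axes as the cradle's. Any mandrel may go in any notch, either way round
- bore_floor (a point): centre of the floor of the bore, on the nut's axis, 20 mm above the bench; axes as the cradle's. The housing around it is a grey block 90 x 90 mm, 90 mm high, at the cradle's x = 163 mm; its vertical bore is 60 mm wide, 70 mm deep. The hex nut (32 mm across flats, 18 mm high plus a 5 mm bevelled top) sits on this floor
- nut (a joint): turn of the hex nut, rad: grows clockwise seen from above (tightening), to a hard stop at 2.1, where it is tight; backed right off at its other stop, 0; starts part tight, between 1.6 and 2.1. Stays where it is left; takes about 0.12 N m to turn. At 0 two of its flats face the cradle's +x and -x, so the flats lie at the cradle's yaw minus this angle, repeating every 60 degrees
- keeper (a joint): travel (m) of the sliding aluminium keeper plate (64 mm high) across the far end of the notches, driven by the nut, 11.4 mm per rad, towards the notches: its inner face goes from the cradle's x = +104 mm (nut at 0) to +80 mm at the nut's stop. It is not handled
- socket_bar (a point): centre of the crossbar of the loose T-handled long socket (steel, 0.4 kg, 171 mm tall, standing upright). The dark crossbar is 100 mm long along x, 18 mm thick (y), 22 mm high; z is up along the 18 mm shank. It can be held from above across the middle of the bar
- socket_mouth (a point): centre of the open lower end of the socket, 160 mm below the crossbar's centre. Hexagonal opening 34.5 mm across flats, 30 mm deep, two flats facing the crossbar's +x and -x; head outside 51 mm across corners, 38 mm high. It slips over the nut when turned within about 8 degrees of it, and goes down to the bore's floor
- stand_floor (a point): centre of the floor of the hole in the socket's fixed wooden stand (100 x 100 x 38 mm; the round hole in its top is 60 mm wide, 30 mm deep), 8 mm above the bench: the socket's mouth is here when it stands home
- rod0 (a point): centre of a loose steel mandrel, a round bar 24 mm thick and 150 mm long (0.35 kg) whose last 22 mm on the -x end are a square tang, 24 x 24 mm; x along its length. It lies on the bench at the start (centre 12 mm high). Two or three of the four exist in a run; the others are None
- rod1 (a point): centre of a loose steel mandrel, a round bar 24 mm thick and 150 mm long (0.35 kg) whose last 22 mm on the -x end are a square tang, 24 x 24 mm; x along its length. It lies on the bench at the start (centre 12 mm high). Two or three of the four exist in a run; the others are None
- rod2 (a point): centre of a loose steel mandrel, a round bar 24 mm thick and 150 mm long (0.35 kg) whose last 22 mm on the -x end are a square tang, 24 x 24 mm; x along its length. It lies on the bench at the start (centre 12 mm high). Two or three of the four exist in a run; the others are None
- rod3 (a point): centre of a loose steel mandrel, a round bar 24 mm thick and 150 mm long (0.35 kg) whose last 22 mm on the -x end are a square tang, 24 x 24 mm; x along its length. It lies on the bench at the start (centre 12 mm high). Two or three of the four exist in a run; the others are None
- tin: bystander: a small low amber jar with a steel cap, 42 mm wide, 36 mm high; origin under its centre
- brush: bystander: a brush lying on the bench, 130 mm long along its x
- spanner: bystander: a spanner lying on the bench beside the cradle, 150 mm long along its x
There are look-alikes about, which are no part of the job. What is shaped like the part that bears rod1 but pink is not meant.

How it is judged:
By the outcome, as a careful person would: the job done as asked, in the order asked, and still so for the second after the job is handed in, with the robot touching nothing.
Of mandrel0, mandrel1, mandrel2, mandrel3 only 2 to 3 are there at a start; the rules pass over those that are not, and their reading is None.
At some moment in a run one of mandrel0, mandrel1, mandrel2, mandrel3 may be knocked a few centimetres aside while the robot is not near it.
It also fails if it takes over 210 s, if anything falls off the work surface, if the arm or the gripper's body presses on something with over 40 N, if the wrist force passes 120 N, or if a joint passes its speed limit or range.

## Robot

A 6-joint arm with a two-finger parallel gripper is mounted at the origin on the work surface. World frame = base frame: x ahead of the robot, y to its left, z up, the work surface at z = 0. Lengths are in m, angles in rad, forces in N, time in s.
With the tool pointing down it reaches from about 0.35 to 0.775 m from the base axis. Payload 7.3 kg.
Tool frame: the origin (TCP) lies midway between the tips of the shut fingers; the grasp point (between the pads) lies 19 mm behind it (robot.grip_depth is the z of the grasp point in the tool frame, in m); z points along the fingers, y is the line along which they close (so a half turn about z gives the same grasp; the last joint's range is limited). The gripper opens to 92 mm and grips with 3 to 60 N. Pads are 19 mm wide; open, the fingers measure 130 mm over their backs; the gripper's body (75 mm by 190 mm) begins 47 mm behind the grasp point.
Start: joints at [-0.146, 0.342, 1.524, -0, 1.275, -0.146], TCP at [0.525, 0, 0.227] pointing down, gripper open.
Joint ranges: [-2.53, 2.53], [-0.77, 2.02], [0.04, 2.7], [-1, 4.14], [0.28, 2.66], [-3.11, 3.11]. Speed limits (rad/s): [2.57, 2.57, 3.14, 3.14, 3.14, 3.14].

## Interface

Orientations are given as [roll, pitch, yaw] about the fixed x, y, z axes, in that order (R = Rz(yaw) Ry(pitch) Rx(roll)).
In Python, from cell import robot, viewer gives the robot as it stands.
- The arm moves only by the tool step_arm, never from a script. Its argument "increments" is a list of rows, each an object with "delta_pos": the shift along the tool's x, y, z in cm, a list of three; "dr": the turn, a rotation vector about the tool's x, y, z in degrees, a list of three; "fingers": the closure, from -1 (fully open) to 1 (shut), so that 0 is half open. In form: [{"delta_pos": [tx, ty, tz], "dr": [wx, wy, wz], "fingers": fingers}, ...]. A call has exactly 5 rows; each row is the pose to reach, as a shift and turn from the pose commanded when the call began, along the tool's axes at that moment; what a row does not reach only later rows make up. A row lasts 1/8 s, in which the tool goes at most 62.5 mm and 10.7 degrees, less where a joint would pass 70% of its speed; a pose out of reach is approached as far as the arm can. A call with a gripper value outside its range is refused whole. The fingers move at their own pace and stop on an object; "newtons" is the grip in N (left out, the last holds). Time passes only in rows, so rows that repeat a pose let the fingers close, or fill a call up. It gives the time, the measured TCP pose, the force, the opening and the grip force at its end, in the units of the state.
- robot.observe(): the state, without advancing time (a new reading comes with each control period).
- viewer.read_camera(name): name is "scene" or "side" or "wrist"; returns the picture (420x560x3 uint8, red, green, blue); there is no depth.
- viewer.camera_params(name): a dict with "K" (3x3 intrinsics, pixels), "k1" (the pictures are not rectified: a ray, as slopes to the right and down, at radius r is drawn at 1 + k1 r^2 times it, then the intrinsics apply), "T" (4x4, takes a point from camera to world coordinates). Camera axes: x right, y down, z forward; pixel columns grow to the right and rows downward; lengths in m; the calibration is good to about 2 mm. A picture is of the moment at which its call begins: read the wrist's pose just before it. camera_params takes no time and is no camera call; for the wrist camera it gives the pose at the moment of the call.
- robot.hand_in(): hands the job in; it is judged then, once.
The state is a dict: "time": time; "qpos": joint angles; "qvel": joint speeds; "joint_efforts": joint torques, N m; "tool_pos": TCP position; "tool_rot": TCP orientation; "contact_force": force on the tool from outside, world axes, zero at the start; "torque": the same for the moment, N m; "opening": finger opening in m; "grip_force": force on a finger pad.
Only numpy, scipy, OpenCV 4.12 (cv2) and the standard library are available. Lean on these libraries where they do the work, as an engineer would, in place of code of your own. Each camera call takes 0.05 s, during which the arm holds its last target. There are 200 camera calls.

## Working session

There is one attempt and no reset: what is moved stays moved. The work goes in short steps, Python scripts to look and compute and a tool call to move; the robot and the scene stay as the last step left them, time stands still between calls to the robot, and variables do not carry over. Pictures are saved under pics/ and viewed, at most 14 in all, crops included, and the job is handed in when it is done.

Besides the shell and the picture viewer there is one more tool, called after "Emit:" by a JSON object that holds its "name" and its "arguments", one argument or row to a line. step_arm: Moves the arm, as the interface text tells. Its arguments: {"type":"object","properties":{"increments":{"type":"array"},"newtons":{"type":"number"}},"required":["increments"]}

```bash
ls; mkdir -p pics; python3 - <<'E'
from cell import robot, viewer
import cv2,numpy as np
s=robot.observe();print(s)
for n in("scene","side"):
    im=viewer.read_camera(n);cv2.imwrite(f"pics/{n}0.png",im[:,:,::-1]);p=viewer.camera_params(n);print(n,p)
E
```

```text
pics
{'time': 0.0, 'qpos': array([-1.46011510e-01,  3.42758447e-01,  1.52504113e+00, -5.53851876e-06,
        1.27539224e+00, -1.45975118e-01]), 'qvel': array([ 0.00137351,  0.00053912,  0.00116378,  0.00100287, -0.00126214,
       -0.00095988]), 'joint_efforts': array([ 7.61924657e-04, -4.31245601e+01, -2.44219762e+01,  7.17750052e-02,
        5.59406646e-02, -1.04314388e-04]), 'tool_pos': array([5.24583018e-01, 7.58330632e-05, 2.26018010e-01]), 'tool_rot': array([-3.14000973e+00, -2.27370085e-04,  1.57076137e+00]), 'contact_force': array([-0.19600365, -1.06408314,  0.63604332]), 'torque': array([ 0.04949018, -0.04510287,  0.01160465]), 'grip_force': 0.0, 'opening': 0.09152692051692045}
scene {'K': array([[390.13408906,   0.        , 275.71847908],
       [  0.        , 390.13408906, 201.8168615 ],
       [  0.        ,   0.        ,   1.        ]]), 'k1': 0.006185587224783797, 'T': array([[-0.86932859,  0.36344228, -0.3349291 ,  0.86245839],
       [ 0.49418941,  0.63005526, -0.59900517,  0.53687272],
       [-0.00667997, -0.68625074, -0.72733438,  0.79997106],
       [ 0.        ,  0.        ,  0.        ,  1.        ]])}
side {'K': array([[539.52955985,   0.        , 282.48024054],
       [  0.        , 539.52955985, 209.0372066 ],
       [  0.        ,   0.        ,   1.        ]]), 'k1': 0.05145407409287443, 'T': array([[-0.99882056, -0.03937214,  0.02841349,  0.50903126],
       [-0.04664017,  0.61533313, -0.78688617,  1.00887637],
       [ 0.01349763, -0.78728329, -0.6164437 ,  0.93892858],
       [ 0.        ,  0.        ,  0.        ,  1.        ]])}
```

View pics/scene0.png

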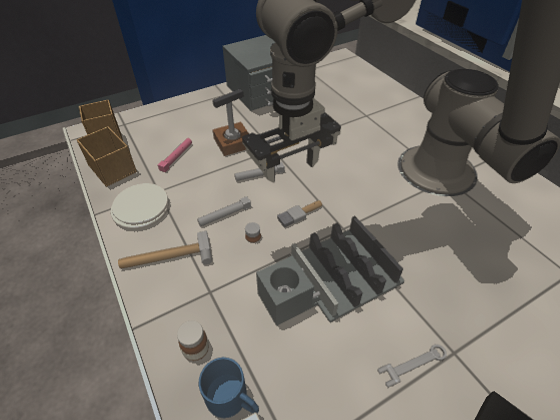

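View pics/side0.png

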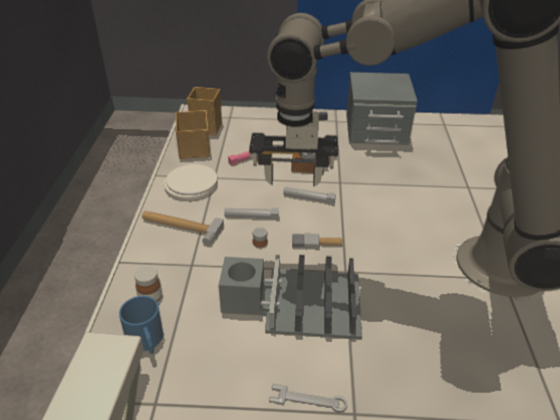

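Scene view: two steel mandrels, at scene (225,211) and (260,172), which are side (252,213) and (309,194). The pink one at (176,153) is the decoy. The socket is in its stand at (232,125), the cradle at (335,270), the housing at (287,290), and the jar at (253,232) beside the mandrels. I'll take rough positions now and refine them with the wrist camera.

```bash
cat > h.py <<'E'
from cell import robot, viewer
import cv2, numpy as np
from scipy.spatial.transform import Rotation as Ro
def ray(p,uv):
    uv=np.atleast_2d(np.array(uv,float))
    n=cv2.undistortPoints(uv[:,None,:],p["K"],np.array([p["k1"],0,0,0.]))[:,0]
    d=np.c_[n,np.ones(len(n))]@p["T"][:3,:3].T
    return p["T"][:3,3],d
def on_plane(p,uv,z):
    o,d=ray(p,uv); z=np.broadcast_to(z,len(d)); return o+d*((z-o[2])/d[:,2])[:,None]
def proj(p,X):
    X=np.atleast_2d(np.array(X,float)); T=np.linalg.inv(p["T"]); c=X@T[:3,:3].T+T[:3,3]
    n=c[:,:2]/c[:,2:]; n=n*(1+p["k1"]*(n**2).sum(1))[:,None]
    return n@p["K"][:2,:2].T+p["K"][:2,2]
def tri(p1,u1,p2,u2):
    o1,d1=ray(p1,u1);o2,d2=ray(p2,u2);d1=d1[0];d2=d2[0]
    t=np.linalg.lstsq(np.c_[d1,-d2],o2-o1,rcond=None)[0]
    a=o1+t[0]*d1;b=o2+t[1]*d2
    return (a+b)/2,np.linalg.norm(a-b)
def snap(n,name):
    p=viewer.camera_params(n);im=viewer.read_camera(n)[:,:,::-1].copy();cv2.imwrite(f"pics/{name}.png",im);np.save(f"pics/{name}.npy",p,allow_pickle=True);return p,im
def load(name):
    return np.load(f"pics/{name}.npy",allow_pickle=True).item(),cv2.imread(f"pics/{name}.png")
def delta(pos,yaw=None):
    "tool-axis move (cm, deg about tool z) to a tool-down pose with TCP at pos"
    s=robot.observe();R=Ro.from_euler("xyz",s["tool_rot"])
    d=R.inv().apply(np.array(pos)-s["tool_pos"])*100
    w=None
    if yaw is not None: w=(R.inv()*Ro.from_euler("xyz",[np.pi,0,yaw])).as_rotvec(degrees=True).round(2)
    return d.round(2),w
E
python3 - <<'E'
from h import *
S=viewer.camera_params("scene");D=viewer.camera_params("side");W=viewer.camera_params("wrist")
np.set_printoptions(precision=3,suppress=True)
print("wrist",W["K"],W["k1"],W["T"])
s=robot.observe();R=Ro.from_euler("xyz",s["tool_rot"]).as_matrix()
print("cam in tool",R.T@(W["T"][:3,3]-s["tool_pos"]),"\n",R.T@W["T"][:3,:3])
print("rodA side",on_plane(D,[[226,212],[278,213]],.012),"scene",on_plane(S,[[199,219],[249,203]],.012))
print("rodB side",on_plane(D,[[285,192],[333,197]],.012),"scene",on_plane(S,[[236,177],[284,169]],.012))
print("bar tri? scene",on_plane(S,[[216,102],[242,95]],.168))
print("housing top side corners",on_plane(D,[[223,262],[264,261],[263,285],[221,283]],.09))
print("housing top scene",on_plane(S,[[257,272],[291,257],[313,281],[280,298]],.09))
print("bore",on_plane(D,[[242,271]],.09),on_plane(S,[[285,278]],.09))
print("stand",on_plane(S,[[232,131]],.038)); print("tin",on_plane(D,[[260,234]],.036),on_plane(S,[[252,228]],.036))
E
```

```text
wrist [[348.464   0.    280.77 ]
 [  0.    348.464 200.266]
 [  0.      0.      1.   ]] -0.013395707737311007 [[ 1.    -0.    -0.001  0.525]
 [-0.    -0.951 -0.31   0.085]
 [-0.001  0.31  -0.951  0.384]
 [ 0.     0.     0.     1.   ]]
cam in tool [ 0.085 -0.    -0.158] 
 [[-0.    -0.951 -0.31 ]
 [ 1.    -0.     0.   ]
 [-0.    -0.31   0.951]]
rodA side [[ 0.707 -0.151  0.012]
 [ 0.563 -0.156  0.012]] scene [[ 0.708 -0.16   0.012]
 [ 0.566 -0.145  0.012]]
rodB side [[ 0.548 -0.255  0.012]
 [ 0.409 -0.24   0.012]] scene [[ 0.551 -0.258  0.012]
 [ 0.411 -0.218  0.012]]
bar tri? scene [[ 0.524 -0.422  0.168]
 [ 0.441 -0.418  0.168]]
housing top side corners [[0.673 0.128 0.09 ]
 [0.581 0.119 0.09 ]
 [0.578 0.194 0.09 ]
 [0.669 0.193 0.09 ]]
housing top scene [[0.672 0.112 0.09 ]
 [0.589 0.115 0.09 ]
 [0.581 0.19  0.09 ]
 [0.661 0.19  0.09 ]]
bore [[0.627 0.154 0.09 ]] [[0.628 0.154 0.09 ]]
stand [[ 0.478 -0.436  0.038]]
tin [[ 0.603 -0.036  0.036]] [[ 0.608 -0.043  0.036]]
```

```bash
python3 - <<'E'
from h import *
p,im=snap("wrist","w0")
E
```

```text
(no output)
```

View pics/w0.png

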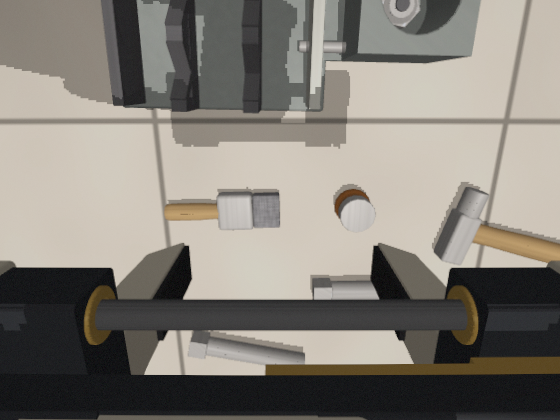

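Emit:
{"name": "step_arm", "arguments": {
  "increments": [
    {"delta_pos": [3,2.5,-1],"dr": [0,0,0],"fingers": -1},
    {"delta_pos": [6,5,-2],"dr": [0,0,0],"fingers": -1},
    {"delta_pos": [9,7,-2.4],"dr": [0,0,0],"fingers": -1},
    {"delta_pos": [10,7.5,-2.4],"dr": [0,0,0],"fingers": -1},
    {"delta_pos": [10,7.5,-2.4],"dr": [0,0,0],"fingers": -1}
  ]
}}

```text
time: 0.78
tool_pos: [0.5996, 0.1002, 0.25]
tool_rot: [-3.14, 0.0, 1.572]
contact_force: [-1.2, -0.1, 0.1]
opening: 0.092
grip_force: 0.0
```

```bash
python3 - <<'E'
from h import *
print(robot.observe()["tool_pos"],np.abs(robot.observe()["qvel"]).max())
p,w=snap("wrist","w1");p,s=snap("scene","s1");p,d=snap("side","d1")
up=lambda i,f:cv2.resize(i,None,fx=f,fy=f,interpolation=cv2.INTER_CUBIC)
a=up(s[80:230,170:330],2.5); b=up(d[110:260,200:360],2.5)
cv2.imwrite("pics/c1.png",np.hstack([a,b]))
E
```

```text
[0.59957873 0.10017823 0.24999409] 0.02368257845123716
```

View pics/w1.png

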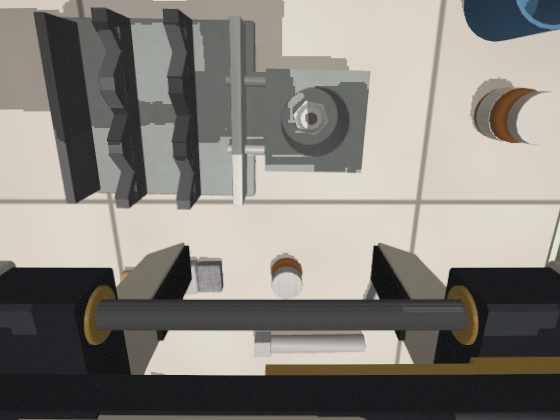

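View pics/c1.png

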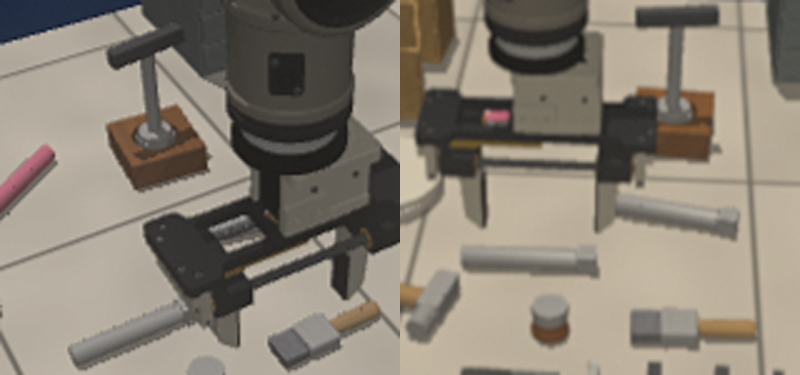

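```bash
python3 - <<'E'
from h import *
np.set_printoptions(precision=3,suppress=True)
S,_=load("s1");D,_=load("d1");W,w=load("w1")
print("bar c",tri(S,[228.8,98],D,[310.8,116.4]))
print("bar ends",tri(S,[214,102],D,[294.8,117.2]),tri(S,[242.8,93.6],D,[327.2,116]))
print("housing",on_plane(W,[[265,69],[369,71],[362,172],[266,166]],.09),"bore",on_plane(W,[[316,120]],.09),"nut",on_plane(W,[[312,118]],.043))
cv2.imwrite("pics/c2.png",cv2.resize(w[60:190,225:385],None,fx=4.5,fy=4.5,interpolation=cv2.INTER_CUBIC))
E
```

```text
bar c (array([ 0.482, -0.424,  0.168]), np.float64(0.0017502700388790195))
bar ends (array([ 0.528, -0.428,  0.164]), np.float64(0.00318613734099211)) (array([ 0.434, -0.428,  0.168]), np.float64(0.004400582133893119))
housing [[0.586 0.199 0.09 ]
 [0.675 0.198 0.09 ]
 [0.675 0.109 0.09 ]
 [0.585 0.115 0.09 ]] bore [[0.631 0.156 0.09 ]] nut [[0.631 0.154 0.043]]
```

View pics/c2.png

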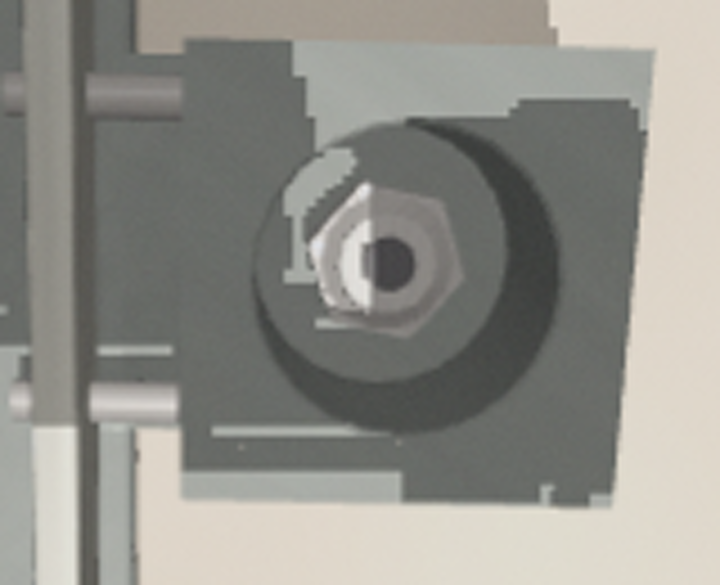

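Crop: bore rim centre (405,275), nut hex corners (370,183), (446,200), (463,275), (405,337), (327,307), (311,247), housing top corners (185,38), (655,50), (612,507), (182,498).

```bash
python3 - <<'E'
from h import *
np.set_printoptions(precision=4,suppress=True)
W,w=load("w1")
f=lambda q:np.array(q,float)/4.5+[225,60]-.39
C=on_plane(W,f([(370,183),(446,200),(463,275),(405,337),(327,307),(311,247)]),.038)[:,:2]
c=C.mean(0);d=C-c
print("nut",c,"r",np.hypot(*d.T)*1e3,"ang",np.degrees(np.arctan2(d[:,1],d[:,0])), "mod60",np.degrees(np.arctan2(d[:,1],d[:,0]))%60)
H=on_plane(W,f([(185,38),(655,50),(612,507),(182,498)]),.09)
print("housing",H,H.mean(0)); print("bore",on_plane(W,f([(405.5,275)]),.09))
# line directions: wall/keeper top edges
for a,b,z in [((185,38),(655,50),.09),((182,498),(612,507),.09),((655,50),(612,507),.09)]:
    P=on_plane(W,f([a,b]),z);v=P[1]-P[0];print("edge",np.degrees(np.arctan2(v[1],v[0])),np.hypot(*v[:2]))
# keeper inner top edge & stop plate in full image
for a,b,z in [((230,17),(233,205),.064),((164,11),(178,207),.066),((92,10),(117,205),.066),((39,15),(68,202),.066)]:
    P=on_plane(W,[a,b],z);v=P[1]-P[0];print("edge",P,np.degrees(np.arctan2(v[1],v[0])),np.hypot(*v[:2]))
E
```

```text
nut [0.63   0.1547] r [17.3391 18.5194 18.0384 18.4799 17.5108 17.7156] ang [ 104.3513   44.9829  -11.671   -75.2789 -141.169   171.519 ] mod60 [44.3513 44.9829 48.329  44.7211 38.831  51.519 ]
housing [[0.5862 0.1999 0.09  ]
 [0.6757 0.1979 0.09  ]
 [0.6738 0.1086 0.09  ]
 [0.5845 0.1104 0.09  ]] [0.6301 0.1542 0.09  ]
bore [[0.6295 0.1558 0.09  ]]
edge -1.281211573424859 0.0895144572235461
edge -1.1618204905594436 0.08934547593945814
edge -91.22248002441775 0.08930518628064646
edge [[0.5539 0.2438 0.064 ]
 [0.5493 0.0673 0.064 ]] -91.48574071946861 0.17660103199004615
edge [[0.4962 0.2484 0.066 ]
 [0.4923 0.0657 0.066 ]] -91.22878329879683 0.182750682353165
edge [[0.4325 0.2495 0.066 ]
 [0.4288 0.0678 0.066 ]] -91.1694850997145 0.18176484940554713
edge [[0.3845 0.2459 0.066 ]
 [0.378  0.071  0.066 ]] -92.11768802235409 0.17500235164306083
```

Emit:
{"name": "step_arm", "arguments": {
  "increments": [
    {"delta_pos": [-5,-2,-1],"dr": [0,0,10],"fingers": -1},
    {"delta_pos": [-10,-4,-2],"dr": [0,0,20],"fingers": -1},
    {"delta_pos": [-15,-6,-3],"dr": [0,0,30],"fingers": -1},
    {"delta_pos": [-20,-8,-4],"dr": [0,0,40],"fingers": -1},
    {"delta_pos": [-25,-10,-5],"dr": [0,0,50],"fingers": -1}
  ]
}}

```text
time: 1.55
tool_pos: [0.4983, -0.1521, 0.3014]
tool_rot: [3.141, -0.0, 0.691]
contact_force: [1.2, -0.5, 0.2]
opening: 0.0917
grip_force: 0.0
```

```bash
python3 - <<'E'
from h import *
print(delta([.45,-.426,.30],0.))
E
```

```text
(array([-21.18,  18.02,   0.15]), array([ 3.00e-02, -2.00e-02,  3.96e+01]))
```

Emit:
{"name": "step_arm", "arguments": {
  "increments": [
    {"delta_pos": [-4.5,3.8,0],"dr": [0,0,9],"fingers": -1},
    {"delta_pos": [-9,7.6,0],"dr": [0,0,18],"fingers": -1},
    {"delta_pos": [-13.5,11.4,0.1],"dr": [0,0,27],"fingers": -1},
    {"delta_pos": [-18,15.2,0.1],"dr": [0,0,36],"fingers": -1},
    {"delta_pos": [-21.2,18,0.1],"dr": [0,0,40],"fingers": -1}
  ]
}}

```text
time: 2.17
tool_pos: [0.4511, -0.427, 0.2997]
tool_rot: [3.141, 0.0, -0.006]
contact_force: [0.8, 1.7, 0.1]
opening: 0.0918
grip_force: 0.0
```

```bash
python3 - <<'E'
from h import *
s=robot.observe();print(s["tool_pos"],s["tool_rot"],s["qpos"].round(2),abs(s["qvel"]).max())
snap("wrist","w2");p,im=snap("wrist","w3");cv2.imwrite("pics/c3.png",cv2.resize(im[30:280,150:420],None,fx=2.3,fy=2.3,interpolation=cv2.INTER_CUBIC))
E
```

```text
[ 0.45114233 -0.42698898  0.29971201] [ 3.14140201e+00  2.99437688e-04 -6.23947366e-03] [-0.88  0.49  1.1  -0.    1.56  0.7 ] 0.6065492701852715
```

View pics/c3.png

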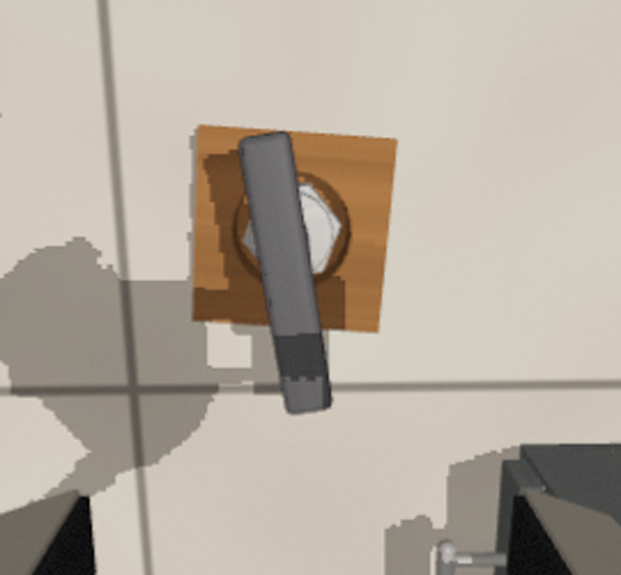

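Crop: bar's ends at (265,138) and (308,408), the hole rim spans x 233–350 and y 170–284, and the stand top corners are (197,125), (397,140), (379,332), (192,320).

```bash
python3 - <<'E'
from h import *
np.set_printoptions(precision=4,suppress=True)
W,_=load("w3");f=lambda q:np.array(q,float)/2.3+[150,30]-.28
B=on_plane(W,f([(265,138),(308,408)]),.179);v=B[0]-B[1]
yaw=np.arctan2(v[1],v[0]);print("bar",B,B.mean(0),np.degrees(yaw),np.hypot(*v[:2]))
H=on_plane(W,f([(197,125),(397,140),(379,332),(192,320)]),.038);print("stand",H,H.mean(0),"hole",on_plane(W,f([(291.5,227)]),.038))
print(delta([*B.mean(0)[:2],.22],yaw))
E
```

```text
bar [[ 0.5319 -0.4206  0.179 ]
 [ 0.4372 -0.4339  0.179 ]] [ 0.4846 -0.4272  0.179 ] 8.010734410646158 0.09556500866839329
stand [[ 0.5373 -0.3813  0.038 ]
 [ 0.529  -0.4807  0.038 ]
 [ 0.4307 -0.4734  0.038 ]
 [ 0.4385 -0.3735  0.038 ]] [ 0.4839 -0.4272  0.038 ] hole [[ 0.4868 -0.4274  0.038 ]]
(array([ 3.42, -0.17,  7.86]), array([ 0.02,  0.08, -8.43]))
```

Emit:
{"name": "step_arm", "arguments": {
  "increments": [
    {"delta_pos": [1.7,-0.1,3],"dr": [0,0,-5],"fingers": -1},
    {"delta_pos": [3.4,-0.1,7],"dr": [0,0,-8.2],"fingers": -1},
    {"delta_pos": [3.4,-0.1,11],"dr": [0,0,-8.2],"fingers": -1},
    {"delta_pos": [3.4,-0.1,14.5],"dr": [0,0,-8.2],"fingers": -1},
    {"delta_pos": [3.4,-0.1,15.1],"dr": [0,0,-8.2],"fingers": -1}
  ],
  "newtons": 60
}}

```text
time: 2.9
tool_pos: [0.4859, -0.4216, 0.1465]
tool_rot: [-3.137, 0.003, 0.143]
contact_force: [-0.5, 0.3, -0.8]
opening: 0.0919
grip_force: 0.0
```

Emit:
{"name": "step_arm", "arguments": {
  "increments": [
    {"delta_pos": [0,0,0],"dr": [0,0,0],"fingers": 0.2},
    {"delta_pos": [0,0,0],"dr": [0,0,0],"fingers": 1},
    {"delta_pos": [0,0,0],"dr": [0,0,0],"fingers": 1},
    {"delta_pos": [0,0,0],"dr": [0,0,0],"fingers": 1},
    {"delta_pos": [0,0,0],"dr": [0,0,0],"fingers": 1}
  ],
  "newtons": 60
}}

```text
time: 3.52
tool_pos: [0.4874, -0.4232, 0.149]
tool_rot: [3.141, -0.0, 0.143]
contact_force: [-0.7, 0.7, -0.2]
opening: 0.0463
grip_force: 0.0
```

Emit:
{"name": "step_arm", "arguments": {
  "increments": [
    {"delta_pos": [-0.3,0.36,0],"dr": [0,0,0],"fingers": 0.2},
    {"delta_pos": [-0.3,0.36,0],"dr": [0,0,0],"fingers": 0.2},
    {"delta_pos": [-0.3,0.36,0],"dr": [0,0,0],"fingers": 1},
    {"delta_pos": [-0.3,0.36,0],"dr": [0,0,0],"fingers": 1},
    {"delta_pos": [-0.3,0.36,0],"dr": [0,0,0],"fingers": 1}
  ],
  "newtons": 60
}}

```text
time: 4.15
tool_pos: [0.4849, -0.4271, 0.1487]
tool_rot: [-3.142, -0.0, 0.143]
contact_force: [0.5, -0.2, -0.6]
opening: 0.018
grip_force: 60.0
```

Emit:
{"name": "step_arm", "arguments": {
  "increments": [
    {"delta_pos": [0,0,0],"dr": [0,0,0],"fingers": 1},
    {"delta_pos": [0,0,0],"dr": [0,0,0],"fingers": 1},
    {"delta_pos": [0,0,-1],"dr": [0,0,0],"fingers": 1},
    {"delta_pos": [0,0,-3],"dr": [0,0,0],"fingers": 1},
    {"delta_pos": [0,0,-6],"dr": [0,0,0],"fingers": 1}
  ],
  "newtons": 60
}}

```text
time: 4.78
tool_pos: [0.4843, -0.4266, 0.2084]
tool_rot: [-3.139, 0.002, 0.143]
contact_force: [0.4, -0.7, -3.9]
opening: 0.0176
grip_force: 60.0
```

Emit:
{"name": "step_arm", "arguments": {
  "increments": [
    {"delta_pos": [1,-2,-3.5],"dr": [0,0,0],"fingers": 1},
    {"delta_pos": [3,-8,-7],"dr": [0,0,0],"fingers": 1},
    {"delta_pos": [5.5,-14,-9],"dr": [0,0,-2],"fingers": 1},
    {"delta_pos": [8,-20,-9],"dr": [0,0,-4],"fingers": 1},
    {"delta_pos": [10.9,-26.7,-9],"dr": [0,0,-7],"fingers": 1}
  ]
}}

```text
time: 5.4
tool_pos: [0.5476, -0.1719, 0.2993]
tool_rot: [3.141, -0.001, 0.266]
contact_force: [1.0, 0.7, -4.6]
opening: 0.0176
grip_force: 60.0
```

```bash
python3 - <<'E'
from h import *
print(delta([.630,.1545,.30],np.radians(15.4)))
E
```

```text
(array([ 16.54, -29.32,  -0.07]), array([ 0.03, -0.05, -0.13]))
```

Emit:
{"name": "step_arm", "arguments": {
  "increments": [
    {"delta_pos": [3.2,-5.8,0],"dr": [0,0,0],"fingers": 1},
    {"delta_pos": [6.4,-11.6,0],"dr": [0,0,0],"fingers": 1},
    {"delta_pos": [9.6,-17.4,0],"dr": [0,0,0],"fingers": 1},
    {"delta_pos": [12.8,-22.5,0],"dr": [0,0,0],"fingers": 1},
    {"delta_pos": [15.2,-27,0],"dr": [0,0,0],"fingers": 1}
  ]
}}

```text
time: 6.02
tool_pos: [0.6235, 0.1287, 0.2985]
tool_rot: [3.141, 0.0, 0.265]
contact_force: [0.8, -0.9, -4.4]
opening: 0.0178
grip_force: 60.0
```

Emit:
{"name": "step_arm", "arguments": {
  "increments": [
    {"delta_pos": [0,0,0],"dr": [0,0,0],"fingers": 1},
    {"delta_pos": [0,0,0],"dr": [0,0,0],"fingers": 1},
    {"delta_pos": [0,0,0],"dr": [0,0,0],"fingers": 1},
    {"delta_pos": [0,0,0],"dr": [0,0,0],"fingers": 1},
    {"delta_pos": [0,0,0],"dr": [0,0,0],"fingers": 1}
  ]
}}

```text
time: 6.65
tool_pos: [0.6235, 0.1257, 0.2987]
tool_rot: [3.142, -0.0, 0.264]
contact_force: [-0.2, -1.0, -3.8]
opening: 0.0176
grip_force: 60.0
```

```bash
python3 - <<'E'
from h import *
print(robot.observe()["tool_pos"],delta([.630,.1545,.25],np.radians(15.4)))
for n in("scene","side"): snap(n,n+"2")
a=cv2.imread("pics/scene2.png");b=cv2.imread("pics/side2.png")
up=lambda i:cv2.resize(i,None,fx=2.2,fy=2.2,interpolation=cv2.INTER_CUBIC)
cv2.imwrite("pics/c4.png",np.hstack([up(a[120:350,210:390]),up(b[120:350,180:360])]))
E
```

```text
[0.62345153 0.12572847 0.29865611] (array([ 1.38, -2.61,  4.87]), array([ 0.01, -0.02, -0.27]))
```

View pics/c4.png

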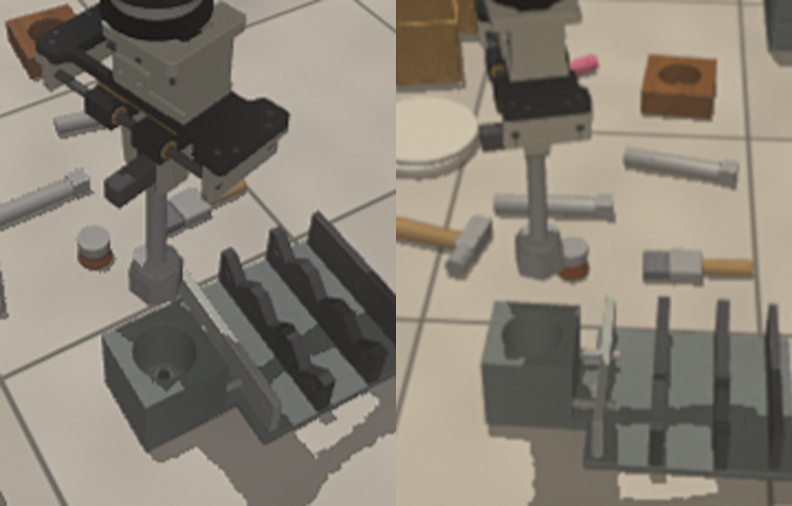

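Emit:
{"name": "step_arm", "arguments": {
  "increments": [
    {"delta_pos": [1,-1.8,0],"dr": [0,0,0],"fingers": 1},
    {"delta_pos": [1.4,-2.65,1.5],"dr": [0,0,-0.3],"fingers": 1},
    {"delta_pos": [1.4,-2.65,3.5],"dr": [0,0,-0.3],"fingers": 1},
    {"delta_pos": [1.4,-2.65,3.5],"dr": [0,0,-0.3],"fingers": 1},
    {"delta_pos": [1.4,-2.65,3.5],"dr": [0,0,-0.3],"fingers": 1}
  ]
}}

```text
time: 7.38
tool_pos: [0.6302, 0.1562, 0.2636]
tool_rot: [3.142, -0.0, 0.271]
contact_force: [1.1, 0.8, -4.0]
opening: 0.017
grip_force: 60.0
```

```bash
python3 - <<'E'
from h import *
print(robot.observe()["tool_pos"],delta([.630,.155,.161],np.radians(15.4)))
E
```

```text
[0.63016838 0.15615836 0.26361799] (array([-0.05,  0.11, 10.26]), array([ 0.  , -0.02,  0.13]))
```

Emit:
{"name": "step_arm", "arguments": {
  "increments": [
    {"delta_pos": [0,0.1,2],"dr": [0,0,0],"fingers": 1},
    {"delta_pos": [0,0.1,4],"dr": [0,0,0],"fingers": 1},
    {"delta_pos": [0,0.1,5.5],"dr": [0,0,0],"fingers": 1},
    {"delta_pos": [0,0.1,7],"dr": [0,0,0],"fingers": 1},
    {"delta_pos": [0,0.1,7.2],"dr": [0,0,0],"fingers": 1}
  ]
}}

```text
time: 8.0
tool_pos: [0.6298, 0.1548, 0.1904]
tool_rot: [-3.141, 0.002, 0.27]
contact_force: [0.0, 0.5, -4.5]
opening: 0.0175
grip_force: 60.0
```

Emit:
{"name": "step_arm", "arguments": {
  "increments": [
    {"delta_pos": [0,0,0.3],"dr": [0,0,0],"fingers": 1},
    {"delta_pos": [0,0,0.6],"dr": [0,0,0],"fingers": 1},
    {"delta_pos": [0,0,0.9],"dr": [0,0,0],"fingers": 1},
    {"delta_pos": [0,0,1.2],"dr": [0,0,0],"fingers": 1},
    {"delta_pos": [0,0,1.5],"dr": [0,0,0],"fingers": 1}
  ]
}}

```text
time: 8.62
tool_pos: [0.6303, 0.1549, 0.1763]
tool_rot: [3.142, -0.0, 0.271]
contact_force: [-0.2, -0.7, -4.0]
opening: 0.0176
grip_force: 60.0
```

Emit:
{"name": "step_arm", "arguments": {
  "increments": [
    {"delta_pos": [0,0,0.3],"dr": [0,0,0],"fingers": 1},
    {"delta_pos": [0,0,0.6],"dr": [0,0,0],"fingers": 1},
    {"delta_pos": [0,0,0.9],"dr": [0,0,0],"fingers": 1},
    {"delta_pos": [0,0,1.2],"dr": [0,0,0],"fingers": 1},
    {"delta_pos": [0,0,1.4],"dr": [0,0,0],"fingers": 1}
  ]
}}

```text
time: 9.25
tool_pos: [0.6302, 0.1549, 0.1622]
tool_rot: [-3.142, 0.0, 0.27]
contact_force: [-0.3, -0.8, -4.8]
opening: 0.0176
grip_force: 60.0
```

Emit:
{"name": "step_arm", "arguments": {
  "increments": [
    {"delta_pos": [0,0,0],"dr": [0,0,-10],"fingers": 1},
    {"delta_pos": [0,0,0],"dr": [0,0,-20],"fingers": 1},
    {"delta_pos": [0,0,0],"dr": [0,0,-30],"fingers": 1},
    {"delta_pos": [0,0,0],"dr": [0,0,-40],"fingers": 1},
    {"delta_pos": [0,0,0],"dr": [0,0,-50],"fingers": 1}
  ]
}}

```text
time: 9.88
tool_pos: [0.6303, 0.1548, 0.1623]
tool_rot: [3.141, -0.0, 1.149]
contact_force: [0.7, 0.7, -5.2]
opening: 0.0176
grip_force: 60.0
```

Emit:
{"name": "step_arm", "arguments": {
  "increments": [
    {"delta_pos": [0,0,0],"dr": [0,0,-10],"fingers": 1},
    {"delta_pos": [0,0,0],"dr": [0,0,-20],"fingers": 1},
    {"delta_pos": [0,0,0],"dr": [0,0,-30],"fingers": 1},
    {"delta_pos": [0,0,0],"dr": [0,0,-40],"fingers": 1},
    {"delta_pos": [0,0,0],"dr": [0,0,-50],"fingers": 1}
  ]
}}

```text
time: 10.5
tool_pos: [0.63, 0.1549, 0.1623]
tool_rot: [-3.141, -0.0, 2.021]
contact_force: [-1.3, -0.2, -4.2]
opening: 0.0174
grip_force: 60.0
```

```bash
python3 - <<'E'
from h import *
s=robot.observe();print(s["tool_pos"],np.degrees(s["tool_rot"]),s["torque"],s["contact_force"],s["qpos"])
E
```

```text
[0.62998505 0.15488581 0.16230778] [-1.79965600e+02 -1.84362261e-02  1.15811800e+02] [ 0.01377959  0.21089071 -0.12835254] [-1.29352281 -0.18114705 -4.20091688] [ 1.22980225e-01  6.20884300e-01  1.24314017e+00  1.16474339e-04
  1.27824017e+00 -3.27554399e-01]
```

Emit:
{"name": "step_arm", "arguments": {
  "increments": [
    {"delta_pos": [0,0,0],"dr": [0,0,-2],"fingers": 1},
    {"delta_pos": [0,0,0],"dr": [0,0,-4],"fingers": 1},
    {"delta_pos": [0,0,0],"dr": [0,0,-6],"fingers": 1},
    {"delta_pos": [0,0,0],"dr": [0,0,-8],"fingers": 1},
    {"delta_pos": [0,0,0],"dr": [0,0,-9],"fingers": 1}
  ]
}}

```text
time: 11.12
tool_pos: [0.6301, 0.1548, 0.1623]
tool_rot: [-3.141, -0.0, 2.174]
contact_force: [-2.0, -0.5, -4.1]
opening: 0.0175
grip_force: 60.0
```

```bash
python3 - <<'E'
from h import *
s=robot.observe();print(s["tool_pos"],np.degrees(s["tool_rot"]),s["torque"],s["contact_force"],s["qpos"])
E
```

```text
[0.63009496 0.15483729 0.16228787] [-1.79974649e+02 -1.00034476e-02  1.24554648e+02] [-0.02567868  0.39828391 -0.14102933] [-2.01003687 -0.47917095 -4.14282059] [ 1.22964052e-01  6.20971786e-01  1.24303583e+00 -5.17163763e-05
  1.27805811e+00 -4.80113436e-01]
```

Emit:
{"name": "step_arm", "arguments": {
  "increments": [
    {"delta_pos": [0,0,0],"dr": [0,0,-1],"fingers": 1},
    {"delta_pos": [0,0,0],"dr": [0,0,-2],"fingers": 1},
    {"delta_pos": [0,0,0],"dr": [0,0,-3],"fingers": 1},
    {"delta_pos": [0,0,0],"dr": [0,0,-4],"fingers": 1},
    {"delta_pos": [0,0,0],"dr": [0,0,-4],"fingers": 1}
  ]
}}

```text
time: 11.75
tool_pos: [0.6302, 0.1548, 0.1623]
tool_rot: [-3.141, -0.0, 2.243]
contact_force: [-2.4, -0.2, -6.2]
opening: 0.0177
grip_force: 60.0
```

```bash
python3 - <<'E'
from h import *
s=robot.observe();print(s["tool_pos"],np.degrees(s["tool_rot"]),s["torque"],s["contact_force"],s["qpos"][5])
E
```

```text
[0.63015225 0.15484456 0.16230678] [-1.79982836e+02 -4.59270655e-03  1.28517064e+02] [-0.12104011  0.60297115 -0.09019648] [-2.41051687 -0.15789842 -6.15059912] -0.5492396802401319
```

```bash
python3 - <<'E'
from h import *
a=snap("scene","s3")[1];b=snap("side","d3")[1]
up=lambda i:cv2.resize(i,None,fx=2.2,fy=2.2,interpolation=cv2.INTER_CUBIC)
cv2.imwrite("pics/c5.png",np.hstack([up(a[140:350,230:410]),up(b[140:350,180:360])]))
E
```

```text
(no output)
```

View pics/c5.png

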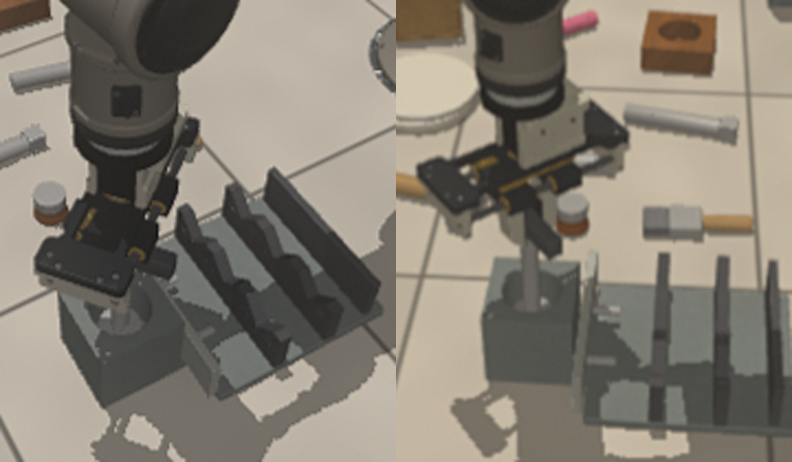

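Emit:
{"name": "step_arm", "arguments": {
  "increments": [
    {"delta_pos": [0,0,0],"dr": [0,0,-1],"fingers": 1},
    {"delta_pos": [0,0,0],"dr": [0,0,-2],"fingers": 1},
    {"delta_pos": [0,0,0],"dr": [0,0,-3],"fingers": 1},
    {"delta_pos": [0,0,0],"dr": [0,0,-4],"fingers": 1},
    {"delta_pos": [0,0,0],"dr": [0,0,-4],"fingers": 1}
  ]
}}

```text
time: 12.48
tool_pos: [0.6302, 0.1548, 0.1624]
tool_rot: [-3.142, -0.0, 2.312]
contact_force: [-1.9, -0.8, -6.3]
opening: 0.0177
grip_force: 60.3
```

```bash
python3 - <<'E'
from h import *
s=robot.observe();print(s["tool_pos"],np.degrees(s["tool_rot"]),s["torque"],s["contact_force"],s["qpos"][5],s["joint_efforts"][5])
d=viewer.camera_params("side")
for q in (0,.1,.2):
    for y in (.085,-.085):
        x=104-11.4*q; c=np.radians(-1.2); print(q,y,proj(d,[.467+np.cos(c)*x/1e3-np.sin(c)*y,.158+np.sin(c)*x/1e3+np.cos(c)*y,.064]))
E
```

```text
[0.63021438 0.15484756 0.16236608] [-1.79995550e+02 -9.44692948e-03  1.32486576e+02] [-0.17309989  0.7074541  -0.79262807] [-1.9220074  -0.81168815 -6.34453708] -0.6186689321500597 -0.8744646236300468
0 0.085 [[263.77720833 309.86633171]]
0 -0.085 [[270.60069636 255.13200362]]
0.1 0.085 [[264.31307548 309.89870955]]
0.1 -0.085 [[271.0801338  255.15891125]]
0.2 0.085 [[264.84898624 309.93110036]]
0.2 -0.085 [[271.55960725 255.1858247 ]]
```

Emit:
{"name": "step_arm", "arguments": {
  "increments": [
    {"delta_pos": [0,0,0],"dr": [0,0,3],"fingers": 1},
    {"delta_pos": [0,0,0],"dr": [0,0,7],"fingers": 1},
    {"delta_pos": [0,0,0.1],"dr": [0,0,7],"fingers": 1},
    {"delta_pos": [0,0,0.15],"dr": [0,0,7],"fingers": 1},
    {"delta_pos": [0,0,0.15],"dr": [0,0,7],"fingers": 1}
  ]
}}

```text
time: 13.1
tool_pos: [0.6306, 0.1549, 0.1622]
tool_rot: [3.14, 0.001, 2.191]
contact_force: [-4.3, -0.3, 5.2]
opening: 0.0177
grip_force: 60.0
```

Emit:
{"name": "step_arm", "arguments": {
  "increments": [
    {"delta_pos": [0,0,0],"dr": [0,0,0],"fingers": 0.5},
    {"delta_pos": [0,0,0],"dr": [0,0,0],"fingers": 0},
    {"delta_pos": [0,0,0],"dr": [0,0,0],"fingers": -0.5},
    {"delta_pos": [0,0,0],"dr": [0,0,0],"fingers": -1},
    {"delta_pos": [0,0,0],"dr": [0,0,0],"fingers": -1}
  ]
}}

```text
time: 13.72
tool_pos: [0.6304, 0.1549, 0.1609]
tool_rot: [3.141, 0.0, 2.19]
contact_force: [-0.6, 0.1, -0.3]
opening: 0.0583
grip_force: 0.0
```

Emit:
{"name": "step_arm", "arguments": {
  "increments": [
    {"delta_pos": [0,0,-3],"dr": [0,0,0],"fingers": -1},
    {"delta_pos": [0,0,-7],"dr": [0,0,0],"fingers": -1},
    {"delta_pos": [0,0,-11],"dr": [0,0,0],"fingers": -1},
    {"delta_pos": [0,0,-11],"dr": [0,0,0],"fingers": -1},
    {"delta_pos": [0,0,-11],"dr": [0,0,0],"fingers": -1}
  ]
}}

```text
time: 14.35
tool_pos: [0.6299, 0.1548, 0.2702]
tool_rot: [-3.141, -0.0, 2.19]
contact_force: [0.1, -0.0, -0.3]
opening: 0.0915
grip_force: 0.0
```

```bash
python3 - <<'E'
from h import *
np.set_printoptions(precision=4,suppress=True)
s=robot.observe();print(s["tool_pos"],np.degrees(s["tool_rot"]),s["qpos"])
# mandrel positions by mask: bright grey in side view near known areas
D,d=snap("side","d4");S,sc=snap("scene","s4")
for nm,P,im,boxes in(("side",D,d,[(220,200,290,228),(278,180,345,208)]),("scene",S,sc,[(190,192,258,228),(228,158,295,188)])):
    for x0,y0,x1,y1 in boxes:
        h=cv2.cvtColor(im[y0:y1,x0:x1],cv2.COLOR_BGR2HSV);g=im[y0:y1,x0:x1].astype(int)
        m=((g[:,:,2]-g[:,:,0]<12)).astype(np.uint8)
        n,l,st,c=cv2.connectedComponentsWithStats(m);k=1+st[1:,4].argmax();print(nm,st[k],c[k]+[x0,y0])
        ys,xs=np.where(l==k);pts=np.c_[xs+x0,ys+y0].astype(float)
        vx,vy,_,_=cv2.fitLine(pts.astype(np.float32),cv2.DIST_L2,0,.01,.01).ravel()
        t=(pts-pts.mean(0))@[vx,vy];e=[pts.mean(0)+[vx*q,vy*q] for q in(t.min(),t.max())]
        w=on_plane(P,e,.012);v=w[0]-w[1];print(w,w.mean(0),np.degrees(np.arctan2(v[1],v[0])),np.linalg.norm(v))
E
```

```text
[0.6299 0.1548 0.2702] [-179.9492   -0.0256  125.4996] [ 0.123   0.5568  1.0613 -0.      1.5245 -0.4966]
side [  5  12  53   7 179] [252.4134 215.0503]
[[ 0.7086 -0.1427  0.012 ]
 [ 0.5651 -0.1421  0.012 ]] [ 0.6368 -0.1424  0.012 ] -0.24259101000124336 0.14354412557967694
side [  6  11  50  13 152] [310.3421 197.2171]
[[ 0.5513 -0.2521  0.012 ]
 [ 0.4092 -0.2193  0.012 ]] [ 0.4802 -0.2357  0.012 ] -12.9881347061658 0.14583251446887968
scene [  8   5  60  30 825] [234.4558 212.2291]
[[ 0.7113 -0.1618  0.012 ]
 [ 0.5505 -0.1154  0.012 ]] [ 0.6309 -0.1386  0.012 ] -16.071661933618266 0.16733802632845254
scene [ 36   0  31  30 684] [281.1988 171.7412]
[[ 0.468  -0.1512  0.012 ]
 [ 0.3823 -0.2691  0.012 ]] [ 0.4252 -0.2102  0.012 ] 54.007083482489016 0.14578894703247583
```

Emit:
{"name": "step_arm", "arguments": {
  "increments": [
    {"delta_pos": [-4,-4.4,0],"dr": [0,0,-10],"fingers": -1},
    {"delta_pos": [-8,-8.8,0],"dr": [0,0,-20],"fingers": -1},
    {"delta_pos": [-12,-13.2,0],"dr": [0,0,-30],"fingers": -1},
    {"delta_pos": [-16,-17.6,2],"dr": [0,0,-40],"fingers": -1},
    {"delta_pos": [-20,-22,4],"dr": [0,0,-50],"fingers": -1}
  ]
}}

```text
time: 15.08
tool_pos: [0.5666, -0.1362, 0.2299]
tool_rot: [3.141, -0.001, 3.068]
contact_force: [1.1, -0.1, -0.3]
opening: 0.0917
grip_force: 0.0
```

```bash
python3 - <<'E'
from h import *
print(delta([.56,-.17,.22],np.pi))
E
```

```text
(array([ 0.4 , -3.42,  0.99]), array([ 0.02, -0.06, -4.24]))
```

Emit:
{"name": "step_arm", "arguments": {
  "increments": [
    {"delta_pos": [0.4,-2,0.6],"dr": [0,0,-4],"fingers": -1},
    {"delta_pos": [0.4,-3.2,1],"dr": [0,0,-4],"fingers": -1},
    {"delta_pos": [0.4,-3.2,1],"dr": [0,0,-4],"fingers": -1},
    {"delta_pos": [0.4,-3.2,1],"dr": [0,0,-4],"fingers": -1},
    {"delta_pos": [0.4,-3.2,1],"dr": [0,0,-4],"fingers": -1}
  ]
}}

```text
time: 15.7
tool_pos: [0.5615, -0.1651, 0.2217]
tool_rot: [-3.141, 0.001, 3.133]
contact_force: [-0.4, 0.8, -0.3]
opening: 0.0914
grip_force: 0.0
```

```bash
python3 - <<'E'
from h import *
snap("wrist","w5")
E
```

```text
(no output)
```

View pics/w5.png

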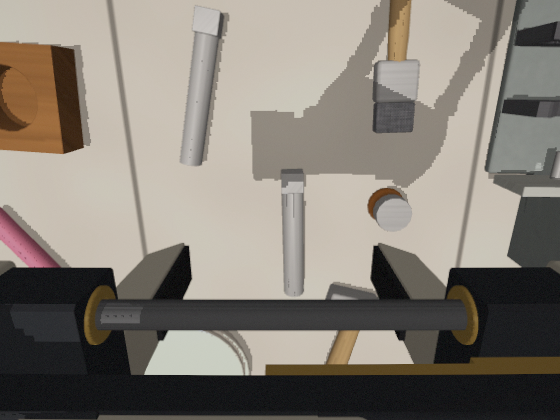

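Wrist view: rod A's tang is at (292,172) and its plain end at (294,295). Rod B's tang is at (208,10) and its plain end at (191,163). The jar is at (390,208), and the pink look-alike at (25,245) is left alone. There are only two steel mandrels.

```bash
python3 - <<'E'
from h import *
np.set_printoptions(precision=4,suppress=True)
W,_=load("w5")
for n,e in(("A",[(291.5,176),(294,294)]),("B",[(208,10),(191,163)])):
    w=on_plane(W,e,.02);v=w[1]-w[0];yaw=np.degrees(np.arctan2(v[1],v[0]));print(n,w,w.mean(0),yaw,np.hypot(*v[:2]))
    print(delta([*w.mean(0)[:2],.06],np.radians(yaw+180)))
print("tin",on_plane(W,[(393,212)],.036))
E
```

```text
A [[ 0.5672 -0.1538  0.02  ]
 [ 0.7117 -0.1508  0.02  ]] [ 0.6395 -0.1523  0.02  ] 1.1999913777186655 0.1446008083988765
(array([-7.78,  1.36, 16.17]), array([-0.01,  0.04, -1.71]))
B [[ 0.4085 -0.231   0.02  ]
 [ 0.5521 -0.2593  0.02  ]] [ 0.4803 -0.2451  0.02  ] -11.142300942163454 0.14639819797297968
(array([ 8.05, -8.06, 16.16]), array([-0.01,  0.04, 10.63]))
tin [[ 0.603  -0.0477  0.036 ]]
```

Emit:
{"name": "step_arm", "arguments": {
  "increments": [
    {"delta_pos": [-3,0.6,4],"dr": [0,0,-1.7],"fingers": -0.2},
    {"delta_pos": [-6,1.2,8],"dr": [0,0,-1.7],"fingers": -0.2},
    {"delta_pos": [-7.65,1.35,12],"dr": [0,0,-1.7],"fingers": -0.2},
    {"delta_pos": [-7.65,1.35,14],"dr": [0,0,-1.7],"fingers": -0.2},
    {"delta_pos": [-7.65,1.35,14],"dr": [0,0,-1.7],"fingers": -0.2}
  ]
}}

```text
time: 16.38
tool_pos: [0.6368, -0.1524, 0.0794]
tool_rot: [3.14, -0.004, -3.121]
contact_force: [-0.3, 0.5, -0.5]
opening: 0.0551
grip_force: 0.0
```

```bash
python3 - <<'E'
from h import *
s=robot.observe();print(s["tool_pos"],s["opening"],delta([.638,-.152,.004],np.radians(181.2)))
W,w=snap("wrist","w6")
cv2.imwrite("pics/c6.png",cv2.resize(w[100:420,100:460],None,fx=1.8,fy=1.8))
E
```

```text
[ 0.63680037 -0.15239344  0.07943261] 0.05508673474401482 (array([-0.15,  0.03,  7.54]), array([ 0.08, -0.21, -0.04]))
```

View pics/c6.png

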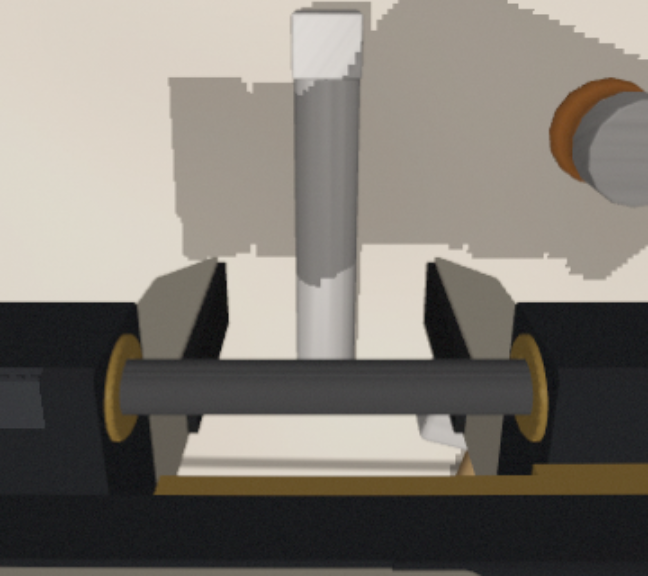

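```bash
python3 - <<'E'
from h import *
W,_=load("w6");print(on_plane(W,[(281.4,106.3),(281.4,143.6)],.024))
E
```

```text
[[ 0.56296958 -0.15337233  0.024     ]
 [ 0.58506064 -0.15291935  0.024     ]]
```

Emit:
{"name": "step_arm", "arguments": {
  "increments": [
    {"delta_pos": [-0.1,0,3],"dr": [0,0,0],"fingers": -0.2},
    {"delta_pos": [-0.1,0,5.5],"dr": [0,0,0],"fingers": -0.2},
    {"delta_pos": [-0.1,0,7],"dr": [0,0,0],"fingers": -0.2},
    {"delta_pos": [-0.1,0,7.4],"dr": [0,0,0],"fingers": -0.2},
    {"delta_pos": [-0.1,0,7.5],"dr": [0,0,0],"fingers": -0.2}
  ]
}}

```text
time: 17.05
tool_pos: [0.6393, -0.1536, 0.0073]
tool_rot: [-3.141, 0.002, -3.122]
contact_force: [0.6, -0.7, -0.4]
opening: 0.0553
grip_force: 0.0
```

Emit:
{"name": "step_arm", "arguments": {
  "increments": [
    {"delta_pos": [0,0,0],"dr": [0,0,0],"fingers": 1},
    {"delta_pos": [0,0,0],"dr": [0,0,0],"fingers": 1},
    {"delta_pos": [0,0,0],"dr": [0,0,0],"fingers": 1},
    {"delta_pos": [0,0,0],"dr": [0,0,0],"fingers": 1},
    {"delta_pos": [0,0,0],"dr": [0,0,0],"fingers": 1}
  ],
  "newtons": 50
}}

```text
time: 17.68
tool_pos: [0.6388, -0.1532, 0.0066]
tool_rot: [3.141, 0.0, -3.122]
contact_force: [0.2, 0.7, 2.5]
opening: 0.0227
grip_force: 50.0
```

Emit:
{"name": "step_arm", "arguments": {
  "increments": [
    {"delta_pos": [0,0,-4],"dr": [0,0,0],"fingers": 1},
    {"delta_pos": [0,0,-9],"dr": [0,0,0],"fingers": 1},
    {"delta_pos": [3,4.5,-13],"dr": [0,0,1],"fingers": 1},
    {"delta_pos": [6,9.2,-13.3],"dr": [0,0,2],"fingers": 1},
    {"delta_pos": [9,13.7,-13.3],"dr": [0,0,2.3],"fingers": 1}
  ]
}}

```text
time: 18.3
tool_pos: [0.5446, -0.0169, 0.1395]
tool_rot: [3.142, 0.0, 3.12]
contact_force: [0.6, 0.6, -4.2]
opening: 0.0229
grip_force: 50.0
```

Emit:
{"name": "step_arm", "arguments": {
  "increments": [
    {"delta_pos": [3,4.5,0],"dr": [0,0,0],"fingers": 1},
    {"delta_pos": [6,9,0],"dr": [0,0,0],"fingers": 1},
    {"delta_pos": [7.3,11.4,0],"dr": [0,0,0],"fingers": 1},
    {"delta_pos": [7.3,11.4,0],"dr": [0,0,0],"fingers": 1},
    {"delta_pos": [7.3,11.4,0],"dr": [0,0,0],"fingers": 1}
  ]
}}

```text
time: 18.92
tool_pos: [0.4756, 0.0969, 0.1391]
tool_rot: [-3.141, 0.0, 3.121]
contact_force: [0.2, -0.3, -4.0]
opening: 0.0228
grip_force: 50.0
```

```bash
python3 - <<'E'
from h import *
s=robot.observe();print(s["tool_pos"],s["tool_rot"],s["opening"],delta([.4665,.098,.0555],np.radians(178.8)))
E
```

```text
[0.47558661 0.09689538 0.13908851] [-3.14112924e+00  9.03915225e-07  3.12130603e+00] 0.022774800207309327 (array([0.91, 0.1 , 8.36]), array([-0.03,  0.  ,  0.04]))
```

Emit:
{"name": "step_arm", "arguments": {
  "increments": [
    {"delta_pos": [0.9,0.1,0],"dr": [0,0,0],"fingers": 1},
    {"delta_pos": [0.9,0.1,3],"dr": [0,0,0],"fingers": 1},
    {"delta_pos": [0.9,0.1,5.5],"dr": [0,0,0],"fingers": 1},
    {"delta_pos": [0.9,0.1,7.3],"dr": [0,0,0],"fingers": 1},
    {"delta_pos": [0.9,0.1,7.8],"dr": [0,0,0],"fingers": 1}
  ]
}}

```text
time: 19.55
tool_pos: [0.4655, 0.0978, 0.0603]
tool_rot: [-3.141, -0.003, 3.12]
contact_force: [-0.1, -1.1, -4.1]
opening: 0.023
grip_force: 50.0
```

Emit:
{"name": "step_arm", "arguments": {
  "increments": [
    {"delta_pos": [0,0,0.1],"dr": [0,0,0],"fingers": 1},
    {"delta_pos": [0,0,0.3],"dr": [0,0,0],"fingers": 1},
    {"delta_pos": [0,0,0.5],"dr": [0,0,0],"fingers": 1},
    {"delta_pos": [0,0,0.6],"dr": [0,0,0],"fingers": 1},
    {"delta_pos": [0,0,0.6],"dr": [0,0,0],"fingers": 1}
  ]
}}

```text
time: 20.18
tool_pos: [0.4666, 0.0984, 0.0555]
tool_rot: [-3.141, 0.001, 3.121]
contact_force: [-0.5, -1.0, -2.6]
opening: 0.0227
grip_force: 50.0
```

Emit:
{"name": "step_arm", "arguments": {
  "increments": [
    {"delta_pos": [0,0,0.05],"dr": [0,0,0],"fingers": 0.3},
    {"delta_pos": [0,0,0.05],"dr": [0,0,0],"fingers": 0},
    {"delta_pos": [0,0,0.05],"dr": [0,0,0],"fingers": -0.2},
    {"delta_pos": [0,0,0.05],"dr": [0,0,0],"fingers": -0.2},
    {"delta_pos": [0,0,0],"dr": [0,0,0],"fingers": -0.2}
  ]
}}

```text
time: 20.8
tool_pos: [0.4664, 0.0985, 0.0553]
tool_rot: [3.142, 0.0, 3.121]
contact_force: [-0.8, 0.6, 1.1]
opening: 0.0548
grip_force: 0.0
```

Emit:
{"name": "step_arm", "arguments": {
  "increments": [
    {"delta_pos": [0,0,-3],"dr": [0,0,0],"fingers": -0.2},
    {"delta_pos": [0,0,-7],"dr": [0,0,0],"fingers": -0.2},
    {"delta_pos": [0,0,-11],"dr": [0,0,0],"fingers": -0.2},
    {"delta_pos": [0,-5,-12],"dr": [0,0,0],"fingers": -0.5},
    {"delta_pos": [0,-10,-12],"dr": [0,0,0],"fingers": -0.5}
  ]
}}

```text
time: 21.42
tool_pos: [0.4649, -0.0023, 0.1766]
tool_rot: [-3.141, 0.003, 3.123]
contact_force: [0.1, -0.3, 0.9]
opening: 0.0678
grip_force: 0.0
```

```bash
python3 - <<'E'
from h import *
s=robot.observe();print(s["tool_pos"],s["tool_rot"],delta([.47,-.24,.2],np.radians(168.9)))
E
```

```text
[ 0.46488364 -0.00233429  0.17660793] [-3.14109451e+00  3.06679412e-03  3.12301693e+00] (array([ -0.96, -23.75,  -2.32]), array([-1.000e-02,  1.800e-01,  1.004e+01]))
```

Emit:
{"name": "step_arm", "arguments": {
  "increments": [
    {"delta_pos": [-0.3,-5,0],"dr": [0,0,2],"fingers": -0.3},
    {"delta_pos": [-0.6,-10,1],"dr": [0,0,4],"fingers": -0.3},
    {"delta_pos": [-0.9,-15,4],"dr": [0,0,6],"fingers": -0.3},
    {"delta_pos": [-1.2,-20,7],"dr": [0,0,8],"fingers": -0.3},
    {"delta_pos": [-1.5,-24.3,9],"dr": [0,0,10],"fingers": -0.3}
  ]
}}

```text
time: 22.05
tool_pos: [0.4737, -0.2464, 0.084]
tool_rot: [3.141, -0.001, 2.945]
contact_force: [1.2, 0.1, 0.1]
opening: 0.0595
grip_force: 0.0
```

Emit:
{"name": "step_arm", "arguments": {
  "increments": [
    {"delta_pos": [0,0,0],"dr": [0,0,0],"fingers": -0.3},
    {"delta_pos": [0,0,0],"dr": [0,0,0],"fingers": -0.3},
    {"delta_pos": [0,0,0],"dr": [0,0,0],"fingers": -0.3},
    {"delta_pos": [0,0,0],"dr": [0,0,0],"fingers": -0.3},
    {"delta_pos": [0,0,0],"dr": [0,0,0],"fingers": -0.3}
  ]
}}

```text
time: 22.68
tool_pos: [0.4746, -0.2443, 0.0858]
tool_rot: [-3.141, 0.001, 2.948]
contact_force: [-0.5, 0.7, 0.0]
opening: 0.0597
grip_force: 0.0
```

```bash
python3 - <<'E'
from h import *
s=robot.observe();print(s["tool_pos"],s["tool_rot"],s["opening"])
W,w=snap("wrist","w7");_,d=snap("side","d7")
a=cv2.resize(w[60:420,130:430],None,fx=1.5,fy=1.5);b=cv2.resize(d[220:360,200:370],None,fx=2,fy=2)
c=np.zeros((540,450+340,3),np.uint8);c[:,:450]=a;c[:280,450:]=b;cv2.imwrite("pics/c7.png",c)
E
```

```text
[ 0.47463144 -0.24427064  0.08577431] [-3.14127183e+00  7.98708150e-04  2.94750761e+00] 0.059674380294542924
```

View pics/c7.png

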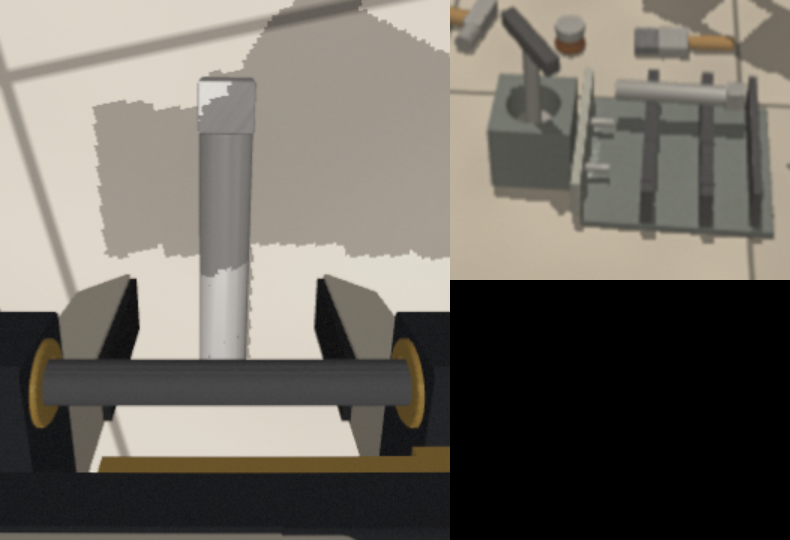

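Rod A lies level in notch 0. Rod B is centred between the fingers, with its tang edge at crop (227,79), shoulder at (226,133) and axis crossing (223,358).

```bash
python3 - <<'E'
from h import *
np.set_printoptions(precision=4,suppress=True)
W,_=load("w7");P=on_plane(W,[(281.3,112.7),(280.7,148.7),(278.7,297)],.024)
v=P[2]-P[0];v/=np.linalg.norm(v);c=P[0]+v*.075;yaw=np.arctan2(v[1],v[0]);print(P,c,np.degrees(yaw))
print(delta([c[0],c[1],.0055],yaw+np.pi))
E
```

```text
[[ 0.4065 -0.2305  0.024 ]
 [ 0.4282 -0.2352  0.024 ]
 [ 0.5344 -0.2576  0.024 ]] [ 0.4799 -0.246   0.024 ] -11.945135295121508
(array([-0.56, -0.05,  8.01]), array([-0.01,  0.02,  0.8 ]))
```

Emit:
{"name": "step_arm", "arguments": {
  "increments": [
    {"delta_pos": [-0.55,-0.05,3],"dr": [0,0,0.8],"fingers": -0.3},
    {"delta_pos": [-0.55,-0.05,5.5],"dr": [0,0,0.8],"fingers": -0.3},
    {"delta_pos": [-0.55,-0.05,7.3],"dr": [0,0,0.8],"fingers": -0.3},
    {"delta_pos": [-0.55,-0.05,7.9],"dr": [0,0,0.8],"fingers": -0.3},
    {"delta_pos": [-0.55,-0.05,8],"dr": [0,0,0.8],"fingers": -0.3}
  ]
}}

```text
time: 23.4
tool_pos: [0.4797, -0.2464, 0.0054]
tool_rot: [3.142, 0.0, 2.933]
contact_force: [0.3, 0.7, 0.5]
opening: 0.0595
grip_force: 0.0
```

Emit:
{"name": "step_arm", "arguments": {
  "increments": [
    {"delta_pos": [0,0,0],"dr": [0,0,0],"fingers": 1},
    {"delta_pos": [0,0,0],"dr": [0,0,0],"fingers": 1},
    {"delta_pos": [0,0,0],"dr": [0,0,0],"fingers": 1},
    {"delta_pos": [0,0,0],"dr": [0,0,0],"fingers": 1},
    {"delta_pos": [0,0,0],"dr": [0,0,0],"fingers": 1}
  ],
  "newtons": 50
}}

```text
time: 24.02
tool_pos: [0.4797, -0.2464, 0.0055]
tool_rot: [-3.142, 0.0, 2.933]
contact_force: [0.0, 0.6, 2.0]
opening: 0.0225
grip_force: 50.0
```

Emit:
{"name": "step_arm", "arguments": {
  "increments": [
    {"delta_pos": [0,0,-4],"dr": [0,0,0],"fingers": 1},
    {"delta_pos": [0,0,-9],"dr": [0,0,0],"fingers": 1},
    {"delta_pos": [1,5,-13],"dr": [0,0,-3],"fingers": 1},
    {"delta_pos": [2.2,10.5,-14.5],"dr": [0,0,-6],"fingers": 1},
    {"delta_pos": [3.6,16,-14.5],"dr": [0,0,-10.7],"fingers": 1}
  ]
}}

```text
time: 24.65
tool_pos: [0.4779, -0.081, 0.1514]
tool_rot: [-3.141, 0.003, 3.121]
contact_force: [1.3, 0.5, -3.6]
opening: 0.0228
grip_force: 50.0
```

```bash
python3 - <<'E'
from h import *
s=robot.observe();print(s["tool_pos"],s["tool_rot"],delta([.4683,.218,.15],np.radians(178.8)))
E
```

```text
[ 0.47792609 -0.08097869  0.15142547] [-3.14102373e+00  2.53500045e-03  3.12079896e+00] (array([ 1.58, 29.87,  0.12]), array([-0.03,  0.15,  0.01]))
```

Emit:
{"name": "step_arm", "arguments": {
  "increments": [
    {"delta_pos": [0.3,6,0],"dr": [0,0,0],"fingers": 1},
    {"delta_pos": [0.6,12,0],"dr": [0,0,0],"fingers": 1},
    {"delta_pos": [0.9,18,0],"dr": [0,0,0],"fingers": 1},
    {"delta_pos": [1.2,24,0],"dr": [0,0,0],"fingers": 1},
    {"delta_pos": [1.6,29.5,0],"dr": [0,0,0],"fingers": 1}
  ]
}}

```text
time: 25.28
tool_pos: [0.4674, 0.2149, 0.1498]
tool_rot: [-3.141, -0.001, 3.12]
contact_force: [1.1, -0.5, -3.8]
opening: 0.0225
grip_force: 50.0
```

Emit:
{"name": "step_arm", "arguments": {
  "increments": [
    {"delta_pos": [0,0,0],"dr": [0,0,0],"fingers": 1},
    {"delta_pos": [0,0,0],"dr": [0,0,0],"fingers": 1},
    {"delta_pos": [0,0,0],"dr": [0,0,0],"fingers": 1},
    {"delta_pos": [0,0,0],"dr": [0,0,0],"fingers": 1},
    {"delta_pos": [0,0,0],"dr": [0,0,0],"fingers": 1}
  ]
}}

```text
time: 25.9
tool_pos: [0.4684, 0.2122, 0.1504]
tool_rot: [3.142, 0.0, 3.118]
contact_force: [0.0, -0.1, -4.1]
opening: 0.0226
grip_force: 50.0
```

```bash
python3 - <<'E'
from h import *
s=robot.observe();print(s["tool_pos"],s["tool_rot"],delta([.4683,.218,.0545],np.radians(178.8)))
E
```

```text
[0.46842149 0.21223352 0.15036629] [3.14157194e+00 1.18481023e-04 3.11788567e+00] (array([0.03, 0.58, 9.59]), array([ 0.  ,  0.01, -0.16]))
```

Emit:
{"name": "step_arm", "arguments": {
  "increments": [
    {"delta_pos": [0,0.6,2],"dr": [0,0,-0.2],"fingers": 1},
    {"delta_pos": [0,0.6,5],"dr": [0,0,-0.2],"fingers": 1},
    {"delta_pos": [0,0.6,7.5],"dr": [0,0,-0.2],"fingers": 1},
    {"delta_pos": [0,0.6,8.6],"dr": [0,0,-0.2],"fingers": 1},
    {"delta_pos": [0,0.6,9],"dr": [0,0,-0.2],"fingers": 1}
  ]
}}

```text
time: 26.52
tool_pos: [0.4685, 0.2188, 0.0601]
tool_rot: [-3.141, -0.0, 3.122]
contact_force: [0.8, 0.1, -3.5]
opening: 0.0231
grip_force: 50.0
```

Emit:
{"name": "step_arm", "arguments": {
  "increments": [
    {"delta_pos": [0,0,0.1],"dr": [0,0,0],"fingers": 1},
    {"delta_pos": [0,0,0.3],"dr": [0,0,0],"fingers": 1},
    {"delta_pos": [0,0,0.5],"dr": [0,0,0],"fingers": 1},
    {"delta_pos": [0,0,0.6],"dr": [0,0,0],"fingers": 1},
    {"delta_pos": [0,0,0.6],"dr": [0,0,0],"fingers": 1}
  ]
}}

```text
time: 27.15
tool_pos: [0.4686, 0.2188, 0.0548]
tool_rot: [-3.141, 0.001, 3.123]
contact_force: [-1.8, -2.9, 1.1]
opening: 0.0229
grip_force: 50.0
```

Emit:
{"name": "step_arm", "arguments": {
  "increments": [
    {"delta_pos": [0,0,0],"dr": [0,0,0],"fingers": 0.3},
    {"delta_pos": [0,0,0],"dr": [0,0,0],"fingers": 0},
    {"delta_pos": [0,0,0],"dr": [0,0,0],"fingers": -0.2},
    {"delta_pos": [0,0,0],"dr": [0,0,0],"fingers": -0.2},
    {"delta_pos": [0,0,0],"dr": [0,0,0],"fingers": -0.2}
  ]
}}

```text
time: 27.78
tool_pos: [0.4684, 0.219, 0.0543]
tool_rot: [3.142, 0.0, 3.123]
contact_force: [-0.8, -0.2, 0.7]
opening: 0.0552
grip_force: 0.0
```

Emit:
{"name": "step_arm", "arguments": {
  "increments": [
    {"delta_pos": [0,0,-3],"dr": [0,0,0],"fingers": -0.2},
    {"delta_pos": [0,0,-8],"dr": [0,0,0],"fingers": -0.2},
    {"delta_pos": [0,0,-14],"dr": [0,0,0],"fingers": -0.2},
    {"delta_pos": [0,0,-20],"dr": [0,0,5],"fingers": -1},
    {"delta_pos": [0,0,-23],"dr": [0,0,14],"fingers": -1}
  ]
}}

```text
time: 28.4
tool_pos: [0.469, 0.2192, 0.288]
tool_rot: [3.139, 0.005, 2.874]
contact_force: [0.2, -0.1, -0.1]
opening: 0.0706
grip_force: 0.0
```

```bash
python3 - <<'E'
from h import *
np.set_printoptions(precision=4,suppress=True)
s=robot.observe();print(s["tool_pos"],s["tool_rot"],s["opening"],delta([.6303,.155,.27],np.radians(125.5)))
W,w=snap("wrist","w8");D,d=snap("side","d8");S,sc=snap("scene","s8")
c=np.hstack([cv2.resize(w[0:290,:],(540,280)),cv2.resize(d[210:360,230:370],(260,280))]);cv2.imwrite("pics/c8.png",c)
E
```

```text
[0.469  0.2192 0.288 ] [3.1388 0.0046 2.8741] 0.07060935261668536 (array([-17.24,  -1.94,   1.87]), array([ 0.25,  0.2 , 39.17]))
```

View pics/c8.png

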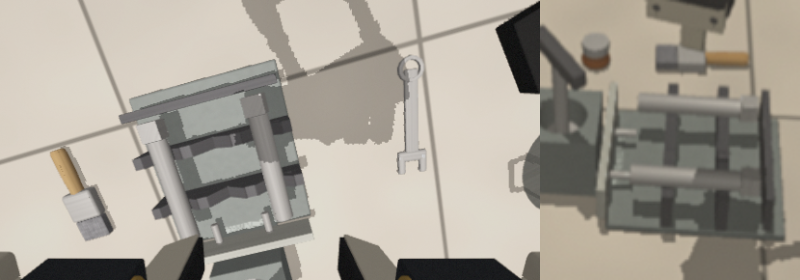

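Both mandrels lie in notches 0 and 2. Something sits at the right edge of the wrist view, about crop (525,178), so I'll check numerically that it isn't a third mandrel while moving on.

```bash
python3 - <<'E'
from h import *
np.set_printoptions(precision=3,suppress=True)
W,w=load("w8");S,sc=load("s8");D,d=load("d8")
for uv in [(530,165),(530,200),(555,165),(555,185),(555,210)]:
    P=on_plane(W,[uv],.012);print(uv,w[uv[1],uv[0]],P,proj(S,P),proj(D,P))
# tang/plain end estimates of the seated rods: silhouette band gray brightness along axis not needed
E
```

```text
(530, 165) [139 150 157] [[0.564 0.524 0.012]] [[424.36  445.951]] [[256.793 454.418]]
(530, 200) [199 211 220] [[0.612 0.522 0.012]] [[402.359 460.92 ]] [[229.457 451.804]]
(555, 165) [84 90 90] [[0.573 0.556 0.012]] [[434.136 467.737]] [[250.191 472.428]]
(555, 185) [ 97 102 104] [[0.6   0.555 0.012]] [[421.731 477.095]] [[234.191 471.217]]
(555, 210) [ 99 104 107] [[0.636 0.554 0.012]] [[405.054 489.733]] [[213.364 469.704]]
```

Emit:
{"name": "step_arm", "arguments": {
  "increments": [
    {"delta_pos": [-4,-0.3,0.5],"dr": [0,0,9],"fingers": -1},
    {"delta_pos": [-8,-0.8,1],"dr": [0,0,18],"fingers": -1},
    {"delta_pos": [-12,-1.3,1.3],"dr": [0,0,27],"fingers": -1},
    {"delta_pos": [-15,-1.7,1.3],"dr": [0,0,35],"fingers": -1},
    {"delta_pos": [-17.2,-1.9,1.3],"dr": [0,0,39],"fingers": -1}
  ]
}}

```text
time: 29.18
tool_pos: [0.6299, 0.155, 0.2684]
tool_rot: [-3.138, -0.002, 2.196]
contact_force: [-0.7, 0.2, 1.4]
opening: 0.0918
grip_force: 0.0
```

Emit:
{"name": "step_arm", "arguments": {
  "increments": [
    {"delta_pos": [0,0,0],"dr": [0,0,0],"fingers": -1},
    {"delta_pos": [0,0,0],"dr": [0,0,0],"fingers": -1},
    {"delta_pos": [0,0,0],"dr": [0,0,0],"fingers": -1},
    {"delta_pos": [0,0,0],"dr": [0,0,0],"fingers": -1},
    {"delta_pos": [0,0,0],"dr": [0,0,0],"fingers": -1}
  ]
}}

```text
time: 29.8
tool_pos: [0.6292, 0.1561, 0.2717]
tool_rot: [3.141, 0.0, 2.198]
contact_force: [0.1, -0.2, -0.3]
opening: 0.0921
grip_force: 0.0
```

```bash
python3 - <<'E'
from h import *
s=robot.observe();print(s["tool_pos"],s["tool_rot"],s["opening"],delta([.6303,.155,.161],np.radians(125.5)))
E
```

```text
[0.62921998 0.15612251 0.27165209] [3.14116964e+00 2.62915082e-04 2.19843179e+00] 0.09213526011054314 (array([-0.15,  0.02, 11.07]), array([0.02, 0.01, 0.46]))
```

Emit:
{"name": "step_arm", "arguments": {
  "increments": [
    {"delta_pos": [-0.1,0,3],"dr": [0,0,0.4],"fingers": -1},
    {"delta_pos": [-0.1,0,6],"dr": [0,0,0.4],"fingers": -1},
    {"delta_pos": [-0.1,0,9],"dr": [0,0,0.4],"fingers": -1},
    {"delta_pos": [-0.1,0,10.7],"dr": [0,0,0.4],"fingers": -1},
    {"delta_pos": [-0.1,0,11],"dr": [0,0,0.4],"fingers": -1}
  ]
}}

```text
time: 30.42
tool_pos: [0.6297, 0.155, 0.1605]
tool_rot: [-3.14, -0.001, 2.191]
contact_force: [0.3, -0.2, 0.2]
opening: 0.0917
grip_force: 0.0
```

Emit:
{"name": "step_arm", "arguments": {
  "increments": [
    {"delta_pos": [0,0,0],"dr": [0,0,0],"fingers": 1},
    {"delta_pos": [0,0,0],"dr": [0,0,0],"fingers": 1},
    {"delta_pos": [0,0,0],"dr": [0,0,0],"fingers": 1},
    {"delta_pos": [0,0,0],"dr": [0,0,0],"fingers": 1},
    {"delta_pos": [0,0,0],"dr": [0,0,0],"fingers": 1}
  ],
  "newtons": 60
}}

```text
time: 31.05
tool_pos: [0.6301, 0.1551, 0.1615]
tool_rot: [3.141, 0.0, 2.191]
contact_force: [-0.4, 0.2, 0.1]
opening: 0.0464
grip_force: 0.0
```

Emit:
{"name": "step_arm", "arguments": {
  "increments": [
    {"delta_pos": [0,0,0],"dr": [0,0,0],"fingers": 1},
    {"delta_pos": [0,0,0],"dr": [0,0,0],"fingers": 1},
    {"delta_pos": [0,0,-0.1],"dr": [0,0,0],"fingers": 1},
    {"delta_pos": [0,0,-0.1],"dr": [0,0,0],"fingers": 1},
    {"delta_pos": [0,0,-0.1],"dr": [0,0,0],"fingers": 1}
  ]
}}

```text
time: 31.68
tool_pos: [0.6299, 0.155, 0.1621]
tool_rot: [-3.141, -0.0, 2.191]
contact_force: [1.3, 0.1, -2.4]
opening: 0.0176
grip_force: 60.0
```

Emit:
{"name": "step_arm", "arguments": {
  "increments": [
    {"delta_pos": [0,0,0],"dr": [0,0,10],"fingers": 1},
    {"delta_pos": [0,0,0],"dr": [0,0,20],"fingers": 1},
    {"delta_pos": [0,0,0],"dr": [0,0,30],"fingers": 1},
    {"delta_pos": [0,0,0],"dr": [0,0,40],"fingers": 1},
    {"delta_pos": [0,0,0],"dr": [0,0,50],"fingers": 1}
  ]
}}

```text
time: 32.3
tool_pos: [0.6303, 0.1549, 0.1621]
tool_rot: [3.141, 0.0, 1.313]
contact_force: [0.9, -0.8, -3.1]
opening: 0.0178
grip_force: 60.0
```

Emit:
{"name": "step_arm", "arguments": {
  "increments": [
    {"delta_pos": [0,0,0],"dr": [0,0,10],"fingers": 1},
    {"delta_pos": [0,0,0],"dr": [0,0,20],"fingers": 1},
    {"delta_pos": [0,0,0],"dr": [0,0,30],"fingers": 1},
    {"delta_pos": [0,0,0],"dr": [0,0,40],"fingers": 1},
    {"delta_pos": [0,0,0],"dr": [0,0,50],"fingers": 1}
  ]
}}

```text
time: 32.92
tool_pos: [0.6299, 0.155, 0.1617]
tool_rot: [-3.141, 0.001, 0.44]
contact_force: [1.0, 0.3, -3.9]
opening: 0.0174
grip_force: 60.0
```

Emit:
{"name": "step_arm", "arguments": {
  "increments": [
    {"delta_pos": [0,0,0],"dr": [0,0,5],"fingers": 1},
    {"delta_pos": [0,0,0],"dr": [0,0,10],"fingers": 1},
    {"delta_pos": [0,0,0],"dr": [0,0,15],"fingers": 1},
    {"delta_pos": [0,0,0],"dr": [0,0,20],"fingers": 1},
    {"delta_pos": [0,0,0],"dr": [0,0,20],"fingers": 1}
  ]
}}

```text
time: 33.55
tool_pos: [0.6302, 0.1545, 0.1618]
tool_rot: [3.141, 0.0, 0.097]
contact_force: [1.0, -2.1, -4.1]
opening: 0.0176
grip_force: 60.0
```

```bash
python3 - <<'E'
from h import *
s=robot.observe();print(s["tool_pos"],np.degrees(s["tool_rot"]),s["torque"],s["contact_force"],s["qpos"][5])
E
```

```text
[0.63022605 0.15454416 0.16178772] [1.79948050e+02 7.37062700e-03 5.55677644e+00] [-0.61773252 -0.42193647 -0.01504696] [ 1.01381902 -2.09267602 -4.06224663] 1.5969948525513797
```

Emit:
{"name": "step_arm", "arguments": {
  "increments": [
    {"delta_pos": [0,0,0],"dr": [0,0,3],"fingers": 1},
    {"delta_pos": [0,0,0],"dr": [0,0,6],"fingers": 1},
    {"delta_pos": [0,0,0],"dr": [0,0,9],"fingers": 1},
    {"delta_pos": [0,0,0],"dr": [0,0,12],"fingers": 1},
    {"delta_pos": [0,0,0],"dr": [0,0,14],"fingers": 1}
  ]
}}

```text
time: 34.17
tool_pos: [0.6301, 0.1546, 0.1618]
tool_rot: [3.141, 0.0, -0.148]
contact_force: [1.5, -1.8, -5.8]
opening: 0.0177
grip_force: 60.0
```

```bash
python3 - <<'E'
from h import *
s=robot.observe();print(s["tool_pos"],np.degrees(s["tool_rot"]),s["torque"],s["contact_force"],s["qpos"][5])
E
```

```text
[0.63008224 0.15455457 0.16184863] [ 1.79944053e+02  8.64697742e-03 -8.46541350e+00] [-0.7246902  -0.39422851  0.09767287] [ 1.53826478 -1.84802476 -5.75347851] 1.841769435040107
```

Emit:
{"name": "step_arm", "arguments": {
  "increments": [
    {"delta_pos": [0,0,0],"dr": [0,0,1],"fingers": 1},
    {"delta_pos": [0,0,0],"dr": [0,0,2],"fingers": 1},
    {"delta_pos": [0,0,0],"dr": [0,0,3],"fingers": 1},
    {"delta_pos": [0,0,0],"dr": [0,0,4],"fingers": 1},
    {"delta_pos": [0,0,0],"dr": [0,0,4],"fingers": 1}
  ]
}}

```text
time: 34.8
tool_pos: [0.6299, 0.1548, 0.162]
tool_rot: [3.141, 0.0, -0.218]
contact_force: [2.7, -3.2, -9.4]
opening: 0.0176
grip_force: 60.0
```

```bash
python3 - <<'E'
from h import *
s=robot.observe();print(s["tool_pos"],np.degrees(s["tool_rot"]),s["torque"],s["contact_force"],s["qpos"][5])
E
```

```text
[0.62991314 0.15483423 0.16200886] [ 1.79966731e+02  2.34371064e-02 -1.24796995e+01] [-1.1081663  -0.45684024  0.25747914] [ 2.65081652 -3.22771769 -9.41138985] 1.911904382868501
```

Emit:
{"name": "step_arm", "arguments": {
  "increments": [
    {"delta_pos": [0,0,0],"dr": [0,0,1],"fingers": 1},
    {"delta_pos": [0,0,0],"dr": [0,0,2],"fingers": 1},
    {"delta_pos": [0,0,0],"dr": [0,0,3],"fingers": 1},
    {"delta_pos": [0,0,0],"dr": [0,0,3],"fingers": 1},
    {"delta_pos": [0,0,0],"dr": [0,0,3],"fingers": 1}
  ]
}}

```text
time: 35.42
tool_pos: [0.6299, 0.155, 0.1621]
tool_rot: [3.141, 0.0, -0.27]
contact_force: [1.5, -4.1, -9.5]
opening: 0.0177
grip_force: 60.3
```

```bash
python3 - <<'E'
from h import *
s=robot.observe();print(s["tool_pos"],np.degrees(s["tool_rot"]),s["torque"],s["contact_force"],s["qpos"][5])
E
```

```text
[0.62987537 0.15501063 0.16212671] [ 1.79980238e+02  2.36661508e-02 -1.54569488e+01] [-1.18545153 -0.31171932  0.81916973] [ 1.52123163 -4.08018389 -9.48096614] 1.9639470632929066
```

Emit:
{"name": "step_arm", "arguments": {
  "increments": [
    {"delta_pos": [0,0,0],"dr": [0,0,-5],"fingers": 1},
    {"delta_pos": [0,0,0],"dr": [0,0,-10],"fingers": 1},
    {"delta_pos": [0,0,0],"dr": [0,0,-13],"fingers": 1},
    {"delta_pos": [0,0,0],"dr": [0,0,-13],"fingers": 1},
    {"delta_pos": [0,0,-0.5],"dr": [0,0,-13],"fingers": 1}
  ]
}}

```text
time: 36.05
tool_pos: [0.6302, 0.1554, 0.1677]
tool_rot: [-3.141, -0.0, -0.045]
contact_force: [1.1, -1.7, -6.0]
opening: 0.0174
grip_force: 60.0
```

Emit:
{"name": "step_arm", "arguments": {
  "increments": [
    {"delta_pos": [0,0,-1.5],"dr": [0,0,0],"fingers": 1},
    {"delta_pos": [0,0,-3],"dr": [0,0,0],"fingers": 1},
    {"delta_pos": [0,0,-6],"dr": [0,0,0],"fingers": 1},
    {"delta_pos": [0,0,-9],"dr": [0,0,0],"fingers": 1},
    {"delta_pos": [0,0,-12.5],"dr": [0,0,0],"fingers": 1}
  ]
}}

```text
time: 36.67
tool_pos: [0.6296, 0.1557, 0.2944]
tool_rot: [-3.14, -0.0, -0.043]
contact_force: [0.8, 0.5, -4.0]
opening: 0.0176
grip_force: 60.0
```

```bash
python3 - <<'E'
from h import *
s=robot.observe();print(s["tool_pos"],np.degrees(s["tool_rot"]),s["torque"],s["contact_force"],delta([.485,-.4272,.28],0.))
E
```

```text
[0.62964658 0.15570732 0.29444597] [-1.79929586e+02 -2.01139046e-02 -2.46756430e+00] [ 0.07821764  0.08761847 -0.00504998] [ 0.83987207  0.49419244 -4.02018122] (array([-11.94,  58.86,   1.37]), array([-0.07, -0.02, -2.47]))
```

```bash
python3 - <<'E'
from h import *
snap("side","d9");snap("scene","s9");snap("wrist","w9")
E
```

Emit:
{"name": "step_arm", "arguments": {
  "increments": [
    {"delta_pos": [-1.2,6,0],"dr": [0,0,-1],"fingers": 1},
    {"delta_pos": [-2.4,12,0],"dr": [0,0,-2],"fingers": 1},
    {"delta_pos": [-3.6,18,0],"dr": [0,0,-2.5],"fingers": 1},
    {"delta_pos": [-4.8,24,0],"dr": [0,0,-2.5],"fingers": 1},
    {"delta_pos": [-6,30,0],"dr": [0,0,-2.5],"fingers": 1}
  ]
}}

```text
time: 37.45
tool_pos: [0.5558, -0.1433, 0.2907]
tool_rot: [-3.14, 0.002, 0.001]
contact_force: [1.3, -0.1, -4.0]
opening: 0.0174
grip_force: 60.0
```

Emit:
{"name": "step_arm", "arguments": {
  "increments": [
    {"delta_pos": [-1.2,6,0],"dr": [0,0,0],"fingers": 1},
    {"delta_pos": [-2.4,12,0],"dr": [0,0,0],"fingers": 1},
    {"delta_pos": [-3.6,18,0],"dr": [0,0,0],"fingers": 1},
    {"delta_pos": [-4.8,24,0],"dr": [0,0,0],"fingers": 1},
    {"delta_pos": [-5.9,28,0],"dr": [0,0,0],"fingers": 1}
  ]
}}

```text
time: 38.08
tool_pos: [0.4969, -0.4242, 0.2899]
tool_rot: [-3.139, 0.002, -0.001]
contact_force: [0.6, 0.4, -3.7]
opening: 0.0175
grip_force: 60.0
```

Emit:
{"name": "step_arm", "arguments": {
  "increments": [
    {"delta_pos": [0,0,0],"dr": [0,0,0],"fingers": 1},
    {"delta_pos": [0,0,0],"dr": [0,0,0],"fingers": 1},
    {"delta_pos": [0,0,0],"dr": [0,0,0],"fingers": 1},
    {"delta_pos": [0,0,0],"dr": [0,0,0],"fingers": 1},
    {"delta_pos": [0,0,0],"dr": [0,0,0],"fingers": 1}
  ]
}}

```text
time: 38.7
tool_pos: [0.4986, -0.4214, 0.2926]
tool_rot: [3.141, -0.0, 0.001]
contact_force: [-0.2, 0.2, -3.8]
opening: 0.0179
grip_force: 60.0
```

```bash
python3 - <<'E'
from h import *
s=robot.observe();print(s["tool_pos"],np.degrees(s["tool_rot"]),delta([.485,-.4272,.20],0.))
D,d=load("d9")
c=np.radians(-1.2)
f=lambda x,y,z:[.467+np.cos(c)*x/1e3-np.sin(c)*y/1e3,.158+np.sin(c)*x/1e3+np.cos(c)*y/1e3,z]
# brightness profile along cradle x over the empty middle notch at keeper-top height (keeper is bright)
for nm in("d8","d9"):
    P,im=load(nm)
    for y in(-30,0,30):
        pr=[int(cv2.getRectSubPix(im,(1,1),tuple(map(float,proj(P,f(x,y,.060))[0]))).mean()) for x in range(70,122,2)];print(nm,y,pr)
E
```

```text
[ 0.49861062 -0.42140712  0.29257071] [ 1.79988989e+02 -1.83979538e-02  8.19697908e-02] (array([-1.36,  0.58,  9.26]), array([ 0.01, -0.02,  0.08]))
d8 -30 [118, 118, 117, 117, 117, 118, 118, 118, 120, 120, 121, 121, 112, 88, 77, 82, 107, 138, 156, 158, 156, 157, 158, 119, 81, 80]
d8 0 [97, 109, 108, 107, 108, 111, 109, 108, 110, 110, 110, 112, 107, 93, 81, 78, 100, 133, 151, 156, 155, 139, 93, 61, 64, 86]
d8 30 [115, 115, 116, 115, 115, 113, 114, 117, 128, 133, 133, 130, 114, 84, 70, 70, 95, 138, 154, 158, 157, 129, 83, 57, 63, 76]
d9 -30 [117, 109, 93, 78, 85, 120, 148, 157, 157, 148, 134, 121, 116, 117, 136, 158, 169, 170, 170, 170, 170, 173, 166, 121, 76, 65]
d9 0 [95, 101, 91, 85, 90, 123, 147, 154, 153, 144, 128, 114, 109, 105, 103, 108, 109, 105, 103, 101, 101, 97, 77, 61, 60, 66]
d9 30 [113, 111, 99, 78, 83, 116, 135, 143, 153, 153, 125, 90, 75, 75, 76, 75, 78, 79, 78, 76, 73, 67, 60, 58, 64, 75]
```

Emit:
{"name": "step_arm", "arguments": {
  "increments": [
    {"delta_pos": [-1.35,0.6,1],"dr": [0,0,0],"fingers": 1},
    {"delta_pos": [-1.35,0.6,5],"dr": [0,0,0],"fingers": 1},
    {"delta_pos": [-1.35,0.6,8.5],"dr": [0,0,0],"fingers": 1},
    {"delta_pos": [-1.35,0.6,9.2],"dr": [0,0,0],"fingers": 1},
    {"delta_pos": [-1.35,0.6,9.2],"dr": [0,0,0],"fingers": 1}
  ]
}}

```text
time: 39.33
tool_pos: [0.4851, -0.4283, 0.2011]
tool_rot: [3.141, -0.001, 0.001]
contact_force: [-0.1, -0.0, -3.3]
opening: 0.0179
grip_force: 60.0
```

```bash
python3 - <<'E'
from h import *
s=robot.observe();print(s["tool_pos"],np.degrees(s["tool_rot"]),delta([.485,-.4272,.149],0.))
E
```

```text
[ 0.48513069 -0.42825903  0.20110009] [ 1.79963333e+02 -3.80465010e-02  3.38292260e-02] (array([-0.02, -0.11,  5.21]), array([ 0.04, -0.04,  0.03]))
```

Emit:
{"name": "step_arm", "arguments": {
  "increments": [
    {"delta_pos": [0,-0.1,1],"dr": [0,0,0],"fingers": 1},
    {"delta_pos": [0,-0.1,2],"dr": [0,0,0],"fingers": 1},
    {"delta_pos": [0,-0.1,3],"dr": [0,0,0],"fingers": 1},
    {"delta_pos": [0,-0.1,4],"dr": [0,0,0],"fingers": 1},
    {"delta_pos": [0,-0.1,4.8],"dr": [0,0,0],"fingers": 1}
  ]
}}

```text
time: 39.95
tool_pos: [0.4846, -0.427, 0.1514]
tool_rot: [-3.141, 0.0, 0.0]
contact_force: [0.2, 0.5, -3.3]
opening: 0.0173
grip_force: 60.0
```

Emit:
{"name": "step_arm", "arguments": {
  "increments": [
    {"delta_pos": [0,0,0.1],"dr": [0,0,0],"fingers": 1},
    {"delta_pos": [0,0,0.2],"dr": [0,0,0],"fingers": 1},
    {"delta_pos": [0,0,0.3],"dr": [0,0,0],"fingers": 1},
    {"delta_pos": [0,0,0.4],"dr": [0,0,0],"fingers": 1},
    {"delta_pos": [0,0,0.4],"dr": [0,0,0],"fingers": 1}
  ]
}}

```text
time: 40.58
tool_pos: [0.4848, -0.4272, 0.1485]
tool_rot: [3.141, -0.0, 0.0]
contact_force: [-0.2, 0.8, -3.2]
opening: 0.0178
grip_force: 60.0
```

Emit:
{"name": "step_arm", "arguments": {
  "increments": [
    {"delta_pos": [0,0,0.05],"dr": [0,0,0],"fingers": 1},
    {"delta_pos": [0,0,0.1],"dr": [0,0,0],"fingers": 1},
    {"delta_pos": [0,0,0.15],"dr": [0,0,0],"fingers": 1},
    {"delta_pos": [0,0,0.2],"dr": [0,0,0],"fingers": 1},
    {"delta_pos": [0,0,0.2],"dr": [0,0,0],"fingers": 1}
  ]
}}

```text
time: 41.2
tool_pos: [0.4853, -0.4273, 0.1484]
tool_rot: [3.14, -0.002, 0.001]
contact_force: [-1.0, 3.6, 9.1]
opening: 0.0172
grip_force: 60.0
```

Seated on the stand's floor. Release, lift and take the final check.

Emit:
{"name": "step_arm", "arguments": {
  "increments": [
    {"delta_pos": [0,0,-0.15],"dr": [0,0,0],"fingers": 1},
    {"delta_pos": [0,0,-0.15],"dr": [0,0,0],"fingers": 0.5},
    {"delta_pos": [0,0,-0.15],"dr": [0,0,0],"fingers": 0},
    {"delta_pos": [0,0,-0.15],"dr": [0,0,0],"fingers": -0.6},
    {"delta_pos": [0,0,-0.15],"dr": [0,0,0],"fingers": -1}
  ]
}}

```text
time: 41.82
tool_pos: [0.4847, -0.4272, 0.1477]
tool_rot: [-3.142, -0.0, 0.0]
contact_force: [0.4, -0.2, 0.6]
opening: 0.0484
grip_force: 0.0
```

Emit:
{"name": "step_arm", "arguments": {
  "increments": [
    {"delta_pos": [0,0,-0.15],"dr": [0,0,0],"fingers": -1},
    {"delta_pos": [0,0,-3],"dr": [0,0,0],"fingers": -1},
    {"delta_pos": [0,0,-8],"dr": [0,0,0],"fingers": -1},
    {"delta_pos": [0,0,-13],"dr": [0,0,0],"fingers": -1},
    {"delta_pos": [0,0,-15],"dr": [0,0,0],"fingers": -1}
  ]
}}

```text
time: 42.45
tool_pos: [0.4853, -0.4277, 0.3019]
tool_rot: [3.137, -0.004, 0.0]
contact_force: [0.8, 0.1, -0.3]
opening: 0.0914
grip_force: 0.0
```

Emit:
{"name": "step_arm", "arguments": {
  "increments": [
    {"delta_pos": [-4,-4,0],"dr": [0,0,0],"fingers": -1},
    {"delta_pos": [-6,-9,0],"dr": [0,0,0],"fingers": -1},
    {"delta_pos": [-6,-14,0],"dr": [0,0,0],"fingers": -1},
    {"delta_pos": [-6,-14,0],"dr": [0,0,0],"fingers": -1},
    {"delta_pos": [-6,-14,0],"dr": [0,0,0],"fingers": -1}
  ]
}}

```text
time: 43.08
tool_pos: [0.425, -0.2877, 0.2982]
tool_rot: [3.14, -0.001, 0.001]
contact_force: [-0.1, 0.4, 0.3]
opening: 0.0921
grip_force: 0.0
```

```bash
python3 - <<'E'
from h import *
_,d=snap("side","d10");_,s=snap("scene","s10")
c=np.hstack([cv2.resize(d[100:320,210:370],(400,550)),cv2.resize(s[80:320,200:410],(400,550))])
cv2.imwrite("pics/c10.png",c)
E
```

```text
(no output)
```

View pics/c10.png

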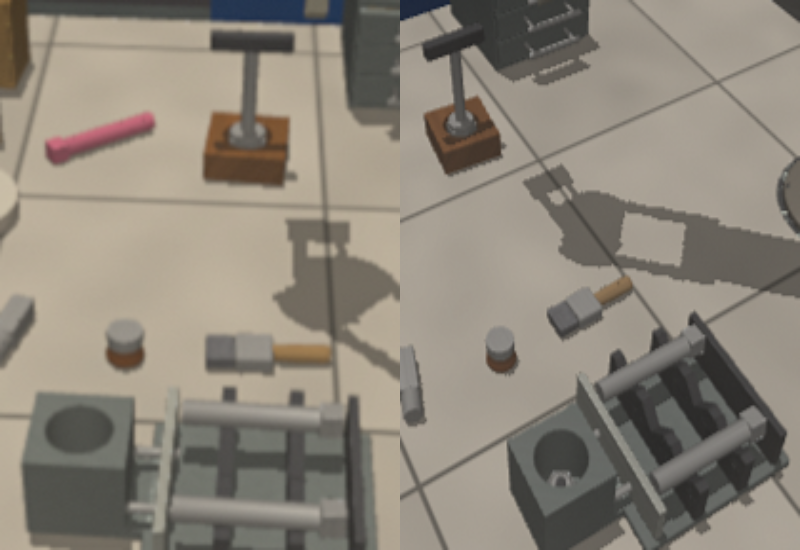

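The final picture shows both mandrels level in their notches, the keeper closed on them at (170,450), the socket upright in its stand at (250,130), and the bystanders where they were.

```bash
python3 -c "
from cell import robot
print(robot.hand_in())"
```

```text
the job is handed in; nothing more can be done
None
```

The job is handed in: I backed the nut off to its stop, laid both mandrels (only two were present) level in notches 0 and 2, tightened the nut to its stop (keeper travel about 23.6 of 24 mm) and left the socket upright in its stand, with the brush, spanner and jar never handled.

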